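Stamp the cellar tags with the hand press

TASK

Stamp the wooden cellar tags, one at a time and shortest first: lay each flat on the press bed, slide it until its ringed mark sits centred under the die, swing the lever fully down to its stop and let it spring back up. Collect the stamped tags in the silver tray, lying wholly inside it and not on its rim. Leave the drink can, the tumbler and the jar where they stand.

Things in the scene. Friction and masses are not known exactly. Their poses are not given: they have to be found in the camera images.
- press: dark cast hand press, fixed. Origin on the counter exactly under the die axis. In its frame (x away from the robot at yaw 0): flat bed 15 mm high, x -140 to +65, y -90 to +105 mm; column on the bed, x +-20, y 57 to 93; head from the column out over the bed, x +-18, y -32 to +93, z 95 to 185 mm. The bed is open towards -x (the robot) and -y
- die_tip (a point): lower end of the steel die under the head: an 8 mm nose, 6 mm long, on an 18 mm round rod that comes out of a 26 mm brass collar. At rest 53 mm above the counter, 38 mm above the bed; it comes straight down 30 mm as the lever is swung and just meets the top of an 8 mm tag on the bed when the lever reaches its stop
- press_lever (a joint): press lever in rad: 0 = raised (its spring returns it there), 0.8 = fully down at its stop. Swings in the press's y-z plane about a hub at (32, -20, 160) mm in the press frame, 170 mm from hub to handle; the arm points to press +y, 0.6 rad above level at rest, 0.2 rad below at the stop. About 4 N at the handle starts it, 8 N holds it at the stop
- press_handle (a point): centre of the dark wooden handle bar at the lever's outer end: 22 mm thick, 85 mm long, lying along the press's x axis; about 256 mm above the counter at rest, 126 mm at the stop. Can be pushed down from above
- tray: silver serving tray with low walls, fixed on the counter: 250 (its x) by 190 (its y) by 36 mm high, walls and floor 4 mm, a small handle outside each short end. Origin under its centre
- tray_in (a point): centre of the tray's inner floor, 4 mm above the counter, axes as the tray
- can: full drink can, plain metal, 66 mm across, 115 mm high, standing; a bystander. Origin under its centre
- tumbler: glass tumbler, 76 mm across, 90 mm high; a bystander. Origin under its centre
- jar: amber jar with brass lid, 80 mm across, 90 mm high; a bystander. Origin under its centre
- tag_short: the short wooden cellar tag, a flat strip 115 by 42 by 8 mm, about 40 g, lying flat with its mark upward. Origin at the centre of its underside, x along its length towards the marked end. May be absent
- tag_short_mark (a point): the mark (dark ring 18 mm across with a centre dot) on the tag's top face, on its centre line, 20 mm from the end
- tag_short_hole (a point): the hanging hole (8 mm dark dot) on the tag's top face, on its centre line, 14 mm from the other end
- tag_medium: the medium wooden cellar tag, a flat strip 135 by 42 by 8 mm, about 40 g, lying flat with its mark upward. Origin at the centre of its underside, x along its length towards the marked end. May be absent
- tag_medium_mark (a point): the mark (dark ring 18 mm across with a centre dot) on the tag's top face, on its centre line, 20 mm from the end
- tag_medium_hole (a point): the hanging hole (8 mm dark dot) on the tag's top face, on its centre line, 14 mm from the other end
- tag_long: the long wooden cellar tag, a flat strip 155 by 42 by 8 mm, about 40 g, lying flat with its mark upward. Origin at the centre of its underside, x along its length towards the marked end. May be absent
- tag_long_mark (a point): the mark (dark ring 18 mm across with a centre dot) on the tag's top face, on its centre line, 20 mm from the end
- tag_long_hole (a point): the hanging hole (8 mm dark dot) on the tag's top face, on its centre line, 14 mm from the other end
Not all that is in view belongs to the job. Leave any orange or purple look-alike of the tag_short alone.

How it is judged:
By the outcome, as a careful person would: the job done as asked, in the order asked, and still so for the second after the job is handed in, with the robot touching nothing.
Of tag_short, tag_medium, tag_long only 2 to 3 are there at a start; the rules pass over those that are not, and their reading is None.
At some moment in a run one of tag_short, tag_medium, tag_long may be knocked a few centimetres aside while the robot is not near it.
Once in a run the grip may slacken for a moment while it holds something.
It also fails if it takes over 210 s, if anything falls off the work surface, if the arm or the gripper's body presses on something with over 40 N, if the wrist force passes 120 N, or if a joint passes its speed limit or range.

ROBOT

A 6-joint arm with a two-finger parallel gripper is mounted at the origin on the work surface. World frame = base frame: x ahead of the robot, y to its left, z up, the work surface at z = 0. Lengths are in mm, angles in rad, forces in N, time in s.
With the tool pointing down it reaches from about 325 to 1000 mm from the base axis. Payload 5.1 kg.
Tool frame: the origin (TCP) lies at the very end of the fingers, on their centre line; the grasp point (between the pads) lies tcp_to_grasp behind it (tcp_to_grasp is the distance from the TCP to the grasp point, in mm); z points along the fingers, y is the line along which they close (so a half turn about z gives the same grasp; the last joint's range is limited). The gripper opens to 85 mm and grips with 20 to 120 N. Pads are 22 mm wide; open, the fingers measure 114 mm over their backs; the gripper's body (76 mm by 85 mm) begins 54 mm behind the grasp point. The pads swing forward as they close: fully open they stand 13 mm farther back than shut.
Start: joints at [-1.205, 0.124, 1.65, -0, 1.367, -0.083], TCP at [281.992, -585.632, 231.322] pointing down, gripper open.
Joint ranges: [-2.61, 2.61], [-1.02, 2.33], [0.03, 2.71], [-1.35, 4.49], [0.32, 2.68], [-2.91, 2.91]. Speed limits (rad/s): [2.57, 2.57, 3.14, 3.14, 3.14, 3.14].

INTERFACE

Orientations are given as a rotation vector (axis times angle).
In Python, from workcell import read_state, snapshot, sign_off, search_frame, masks_of, tcp_to_grasp gives the robot as it stands.
- The arm moves only by the tool apply_moves, never from a script. Its argument "deltas" is one flat list of numbers, 7 for each row, row after row: the shift along the tool's x, y, z in cm, then the turn, a rotation vector about the tool's x, y, z in rad, then the opening, from 0 (shut) to 1 (fully open). A call has 1 to 20 rows; each row shifts and turns the commanded pose from where the row before left it, along the tool's axes as they then stand; what a row does not reach is not made up. A row lasts 1/12 s, in which the tool goes at most 41.7 mm and 7.16 degrees, less where a joint would pass 70% of its speed; a pose out of reach is approached as far as the arm can. A call is refused whole if a number of a shift passes 4.17 or a number of a turn 0.125, either way. A call with a gripper value outside its range is refused whole. The fingers move at their own pace and stop on an object; "squeeze" is the grip in N (left out, the last holds). Time passes only in rows, so rows that do not move let the fingers close. It gives the time, the measured TCP pose, the force, the opening and the grip force at its end, in the units of the state.
- read_state(): the state, without advancing time (a new reading comes with each control period).
- snapshot(name): name is "side" or "top" or "wrist"; returns a dict with "image" (480x640x3 uint8, red, green, blue), "vfov" (degrees; the focal length in pixels is half the picture's height over the tangent of half this angle, whatever the lens; pixels are square), "cx", "cy" (the principal point, pixels), "R" (3x3) and "t" (3): a world point X has camera coordinates R X + t; the wrist camera has in their place "mount" (4x4, takes a point from camera to tool coordinates, whose origin is the TCP and whose axes are the flange's). Camera axes: x right, y down, z forward; pixel columns grow to the right and rows downward; lengths in mm; the calibration is good to about 2 mm. The wrist camera is an equidistant fisheye: a pixel r from the principal point sees the ray r / f radians off the axis. A picture is of the moment at which its call begins: read the wrist's pose just before it. There is no depth.
- sign_off(): hands the job in; it is judged then, once.
Trained networks look in the newest picture that a camera, given by its name, has taken for a name from the list of things; names that differ only in an ending like _2 or _b are one class to them, and where a whole thing is asked for, a point or a joint stands for the part that bears it (a point fixed in the world has none). Each returns a list of dicts, best first, with "score" (0 to 1); they miss things now and then, are a little off and sometimes report something else, mostly with a low value. They report only what shows in the picture. A call takes as long as a camera call. They do not tell look-alikes from the thing itself.
- search_frame(camera, query): "position" ([x, y, z] in mm, in the coordinates of the camera as it stood for that picture, good to about 4 mm: the middle of the surface that is visible of it).
- masks_of(camera, query): "mask" (480x640 bool, what is visible of it).
The state is a dict: "time_s": time; "joint_pos": joint angles; "qvel": joint speeds; "tau": joint torques, N m; "eef_pos": TCP position; "ee_rot": TCP orientation; "contact_force": force on the tool from outside, world axes, zero at the start; "moment": the same for the moment, N m; "gripper_width": finger opening in mm; "finger_force": force on a finger pad.
Only numpy, scipy, OpenCV 4.12 (cv2) and the standard library are available. Lean on these libraries where they do the work, as an engineer would, in place of code of your own. Each camera call takes 0.05 s, during which the arm holds its last target. There are 200 camera calls.

## Working session

There is one attempt and no reset: what is moved stays moved. The work goes in short steps, Python scripts to look and compute and a tool call to move; the robot and the scene stay as the last step left them, time stands still between calls to the robot, and variables do not carry over. Pictures are saved under pics/ and viewed, at most 14 in all, crops included, and the job is handed in when it is done.

Besides the shell and the picture viewer there is one more tool, called after "Call:" as name(argument=value, ...) on one line, values as JSON. apply_moves: Moves the arm, as the interface text tells. Its arguments: {"type":"object","properties":{"deltas":{"type":"array","items":{"type":"number"}},"squeeze":{"type":"number"}},"required":["deltas"]}

```bash
mkdir -p pics; ls; cat > h.py <<'E'
import numpy as np, cv2
from scipy.spatial.transform import Rotation as Ro
from workcell import *
def snap(n,save=None):
    st=read_state(); s=snapshot(n); s['st']=st; s['n']=n
    if save: cv2.imwrite('pics/'+save,s['image'][:,:,::-1])
    return s
def f(s): return 240/np.tan(np.radians(s['vfov'])/2)
def campose(s):
    if s['n']!='wrist':
        R=np.array(s['R']);t=np.array(s['t']);return R.T,-R.T@t
    M=np.array(s['mount']);Rt=Ro.from_rotvec(s['st']['ee_rot']).as_matrix()
    return Rt@M[:3,:3], Rt@M[:3,3]+np.array(s['st']['eef_pos'])
def ray(s,u,v):
    x,y=u-s['cx'],v-s['cy']
    if s['n']=='wrist':
        r=np.hypot(x,y);th=r/f(s);k=np.sin(th)/max(r,1e-9);return np.array([x*k,y*k,np.cos(th)])
    return np.array([x/f(s),y/f(s),1])
def onz(s,u,v,z):
    R,c=campose(s);d=R@ray(s,u,v);return c+d*(z-c[2])/d[2]
def proj(s,X):
    R,c=campose(s);p=R.T@(np.array(X)-c)
    if s['n']=='wrist':
        h=np.hypot(p[0],p[1]);th=np.arctan2(h,p[2]);k=f(s)*th/max(h,1e-9);return s['cx']+p[0]*k,s['cy']+p[1]*k
    return s['cx']+f(s)*p[0]/p[2],s['cy']+f(s)*p[1]/p[2]
def find(s,q,k=3,smin=.2):
    R,c=campose(s)
    return [(round(d['score'],2),np.round(R@np.array(d['position'])+c,1)) for d in search_frame(s['n'],q)[:k] if d['score']>=smin]
E
python3 - <<'E'
from h import *
st=read_state();print(st,tcp_to_grasp)
for n in ['top','side']:
    s=snap(n,n+'0.png');R,c=campose(s);print(n,c,R[:,2],s['vfov'])
    for q in ['press','die_tip','press_handle','tray','tray_in','can','tumbler','jar','tag_short','tag_short_mark','tag_short_hole','tag_medium','tag_medium_mark','tag_medium_hole','tag_long','tag_long_mark','tag_long_hole']:
        print(q,find(s,q))
s=snap('wrist','w0.png');print(campose(s),s['mount'])
E
```

```text
pics
{'time_s': 0.0, 'joint_pos': array([-1.20460856e+00,  1.24514122e-01,  1.65170258e+00, -1.73725863e-05,
        1.36751022e+00, -8.26297445e-02]), 'qvel': array([ 0.00070444,  0.00088444,  0.00052923, -0.00029123,  0.00016558,
       -0.00044067]), 'tau': array([ 4.22158394e-05, -4.23624015e+01, -3.65448689e+01, -1.19622405e-04,
        7.13664660e-03,  2.34113614e-06]), 'eef_pos': array([ 281.76230036, -585.06044039,  230.03030026]), 'ee_rot': array([-3.06076107e+00, -6.98634307e-01,  4.99840854e-04]), 'contact_force': array([-0.28010394, -0.77384178, -0.5583095 ]), 'moment': array([ 0.01411711, -0.0084363 , -0.00264365]), 'finger_force': 0.0, 'gripper_width': 85.34197502493629} 18.700000000000003
top [ 411.26787714  -78.11606665 1423.70705856] [ 0.12031528 -0.0113046  -0.99267137] 47.509803965443474
press [(0.64, array([ 569.8, -396. ,    9.6])), (0.6, array([567.7,  77.5,  16.6]))]
die_tip [(0.21, array([ 761.4, -147.2,   42.2]))]
press_handle [(0.92, array([624.2, 165.8, 248.6]))]
tray [(0.68, array([484.6, 382.6,   2.7])), (0.27, array([ 504.9, -283.7,    8.7]))]
tray_in [(
[... 1855 characters left out ...]
. ,  12.5]))]
tag_medium_hole []
tag_long [(0.71, array([ 560.5, -404.8,    9.3]))]
tag_long_mark [(0.8, array([ 563.6, -404.6,    9.5]))]
tag_long_hole [(0.89, array([ 564.3, -403.2,    7.4]))]
(array([[ 4.33635809e-01, -8.57250661e-01, -2.77635171e-01],
       [-9.01088159e-01, -4.12655037e-01, -1.33251452e-01],
       [-3.37656735e-04,  3.07956366e-01, -9.51400422e-01]]), array([ 352.44723196, -552.60876154,  373.1742216 ])) [[-2.68965403e-04 -9.51405943e-01 -3.07939377e-01  7.78189793e+01]
 [ 9.99999921e-01 -1.65472799e-04 -3.62193295e-04  8.27610907e-01]
 [ 2.93637262e-04 -3.07939450e-01  9.51405912e-01 -1.41873987e+02]
 [ 0.00000000e+00  0.00000000e+00  0.00000000e+00  1.00000000e+00]]
```

View pics/top0.png

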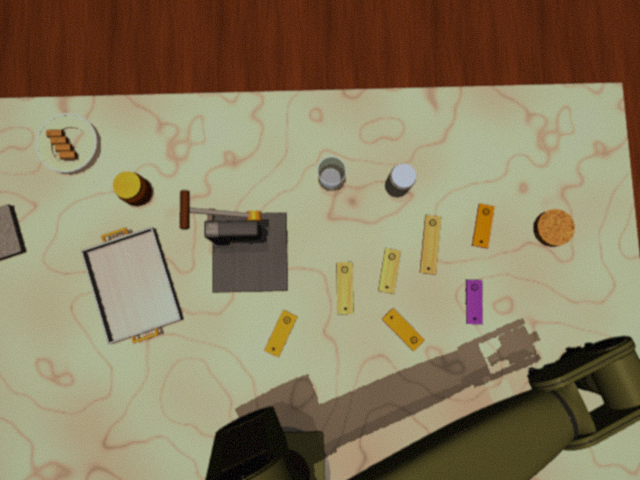

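View pics/side0.png

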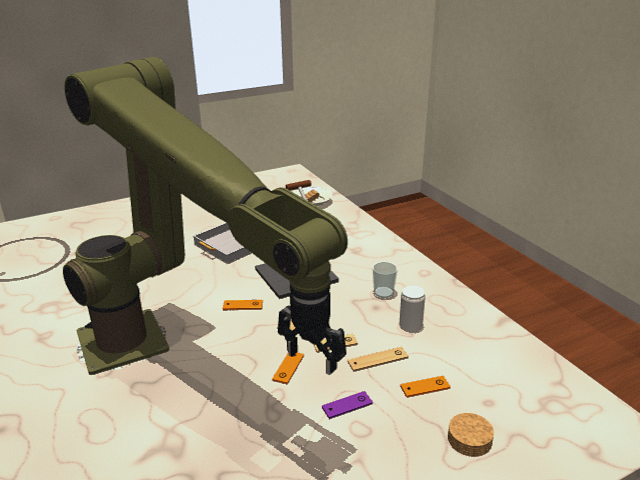

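The top view shows the wooden tags (pale) with the short at (390,270), the medium at (345,288) and the long at (431,245). The orange and purple look-alikes are elsewhere. The press is at (250,250), the tray at (133,285), and press yaw is about 0. Next I'll measure these.

```bash
cat >> h.py <<'E'
def rect(s,m,z):
    """min-area rect of mask m, pixel boundary -> world at height z"""
    m=m.astype(np.uint8); c=max(cv2.findContours(m,cv2.RETR_EXTERNAL,cv2.CHAIN_APPROX_NONE)[0],key=cv2.contourArea)
    P=np.array([onz(s,u,v,z)[:2] for u,v in c[:,0]],np.float32)
    return cv2.minAreaRect(P)
def woodmask(s):
    h=cv2.cvtColor(s['image'],cv2.COLOR_RGB2HSV);return h
E
python3 - <<'E'
from h import *
s=snap('top');im=s['image']
h=cv2.cvtColor(im,cv2.COLOR_RGB2HSV)
for u,v in [(390,272),(345,290),(431,245),(281,335),(403,330),(360,300),(420,300),(250,270),(133,285)]: print((u,v),h[v,u],im[v,u])
for q in ['tag_short','tag_medium','tag_long','press','tray','tray_in','press_handle','can','tumbler','jar']:
    for d in masks_of('top',q)[:4]:
        if d['score']<.2: continue
        m=d['mask']; z={'tag':8,'tra':36,'pre':15}.get(q[:3],0)
        if q=='tray_in':z=4
        r=rect(s,m,z);ys,xs=np.nonzero(m)
        print(q,round(d['score'],2),xs.mean().round(),ys.mean().round(),m.sum(),np.round(r[0],1),np.round(r[1],1),round(r[2],1))
cv2.imwrite('pics/c1.png',cv2.resize(im[175:355,75:455,::-1],None,fx=2.1,fy=2.1,interpolation=cv2.INTER_CUBIC))
E
```

```text
(390, 272) [ 26 135 176] [176 165  83]
(345, 290) [ 26 135 177] [177 165  83]
(431, 245) [ 24 139 176] [176 158  80]
(281, 335) [ 22 208 178] [178 139  33]
(403, 330) [ 22 221 174] [174 133  23]
(360, 300) [ 33  50 173] [170 173 139]
(420, 300) [ 26  61 171] [171 166 130]
(250, 270) [11 43 83] [83 74 69]
(133, 285) [ 25  26 174] [174 171 156]
tag_short 0.97 403.0 329.0 697 [ 350.3 -314.2] [111.3  41.9] 43.1
tag_short 0.87 280.0 334.0 744 [349.5   0. ] [ 44. 116.] 64.1
tag_short 0.86 483.0 225.0 741 [ 615.1 -538.8] [ 45.2 117.7] 77.3
tag_short 0.81 474.0 302.0 757 [ 415.9 -500.9] [ 43.9 116.6] 86.2
tag_medium 0.79 344.0 287.0 839 [ 461.7 -168.1] [ 42.  132.2] 89.1
tag_long 0.55 430.0 243.0 1002 [ 569.8 -395.9] [ 45.6 157.4] 82.3
press 0.85 243.0 248.0 6799 [592.7 117.8] [286.  270.7] 88.7
tray 0.58 131.0 285.0 8024 [486.4 374.6] [290.3 198.2] 17.1
tray 0.44 430.0 245.0 1036 [ 565.8 -390. ] [ 47.1 154.3] 81.5
tray_in 0.9 131.0 285.0 8236 [487.1 385.3] [297.3 207.3] 17.4
press_handle 0.71 207.0 211.0 797 [676.7 150.9] [103.9 208.9] 0.1
can 0.67 400.0 180.0 768 [ 744.  -327.9] [68.8 97.2] 54.6
tumbler 0.69 331.0 172.0 782 [ 768.9 -144.9] [77.6 90.2] 88.5
jar 0.6 132.0 188.0 1069 [742.1 387.6] [110.6  82.1] 57.2
jar 0.3 243.0 247.0 6720 [594.4 119.9] [284.  268.6] 88.7
```

View pics/c1.png

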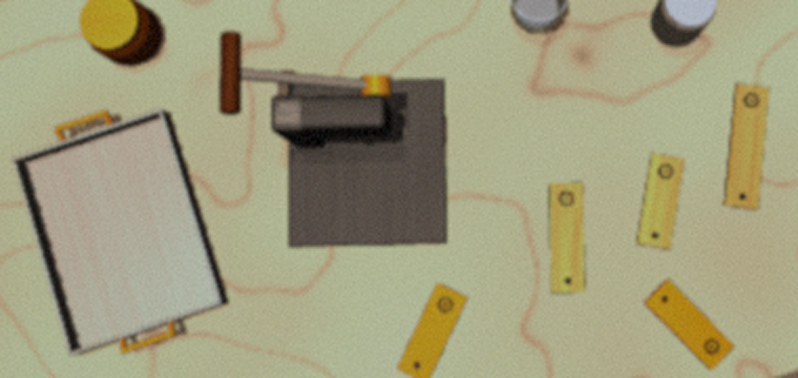

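The crop agrees with that: all the rings are at the +x ends of the tags. The bed corners in the crop are (444,79), (447,242) and (289,246). Now I'll work out precise poses.

```bash
cat >> h.py <<'E'
def tags(s,z=8,amin=300):
    h=cv2.cvtColor(s['image'],cv2.COLOR_RGB2HSV)
    m=((h[...,0]>=20)&(h[...,0]<=30)&(h[...,1]>95)&(h[...,1]<180)&(h[...,2]>110)).astype(np.uint8)
    m=cv2.morphologyEx(m,cv2.MORPH_CLOSE,np.ones((3,3)))
    n,l,st,c=cv2.connectedComponentsWithStats(m); out=[]
    for i in range(1,n):
        if st[i,4]<amin: continue
        r=rect(s,l==i,z);B=cv2.boxPoints(r);a=B[1]-B[0];b=B[2]-B[1]
        L=a if np.hypot(*a)>np.hypot(*b) else b
        y=np.degrees(np.arctan2(L[1],L[0]));y=(y+90)%180-90
        out.append((np.round(c[i]),np.round(r[0],1),np.round(sorted(r[1]),1),round(y,1)))
    return out
E
python3 - <<'E'
from h import *
s=snap('top')
for t in tags(s): print(t)
for n,z,P in [('bed',15,[(444,79),(447,242),(289,246)]),('tray',36,[(17,159),(167,112),(226,300),(73,352)]),('handle',256,[(231,33),(231,112)]),('headtop',185,[(277,98),(299,97),(384,97)])]:
    print(n,[onz(s,75+u/2.1,175+v/2.1,z).round(1)[:2] for u,v in P])
E
```

```text
(array([430., 244.]), array([ 568.6, -397. ]), array([ 43.3, 156.2]), np.float32(-8.9))
(array([389., 271.]), array([ 502.2, -286.3]), array([ 41.8, 114.7]), np.float32(-11.9))
(array([345., 288.]), array([ 461.6, -168.1]), array([ 42.1, 132.2]), np.float32(-0.9))
bed [array([660.7, -22.7]), array([458.1, -21.9]), array([458.7, 171.4])]
tray [array([572.6, 496.7]), array([625.3, 315.5]), array([395.7, 243.4]), array([339.5, 425.1])]
handle [array([672.4, 187.5]), array([589.6, 187.5])]
headtop [array([614.5, 153.4]), array([615. , 129.4]), array([612.4,  36.6])]
```

```bash
cat >> h.py <<'E'
def plan(p,yawdeg):
    st=read_state();R=Ro.from_rotvec(st['ee_rot']).as_matrix();y=np.arctan2(R[1,0],R[0,0])
    dy=(np.radians(yawdeg)-y+np.pi)%(2*np.pi)-np.pi
    Rt=Ro.from_rotvec([0,0,np.radians(yawdeg)]).as_matrix()@np.diag([1,-1,-1.])
    d=np.array(p)-st['eef_pos']
    e=Ro.from_matrix(R.T@Rt).as_rotvec()
    print('t',round(st['time_s'],2),'at',st['eef_pos'].round(1),'yaw',np.degrees(y).round(2),'rotvec',e.round(3),'| cm: nowframe',(R.T@d/10).round(2),'targetframe',(Rt.T@d/10).round(2),'F',st['contact_force'].round(1),'w',round(st['gripper_width'],1))
E
python3 -c "
from h import *
plan((465,-278.5,60),168.1)"
```

```text
t 2.45 at [ 282.  -585.6  231.3] yaw 25.72 rotvec [ 0.     0.    -2.485] | cm: nowframe [ 29.81 -19.73  17.13] targetframe [-11.57  33.83  17.13] F [0.5 0.5 0.6] w 85.4
```

Call:
apply_moves(deltas=[0,0,0,0,0,-0.124,0.65,0,0,0,0,0,-0.124,0.65,0,0,0,0,0,-0.124,0.65,0,0,0,0,0,-0.124,0.65,0,0,0,0,0,-0.124,0.65,0,0,0,0,0,-0.124,0.65,0,0,0,0,0,-0.124,0.65,0,0,0,0,0,-0.124,0.65,0,0,0,0,0,-0.124,0.65,0,0,0,0,0,-0.124,0.65,0,0,0,0,0,-0.124,0.65,0,0,0,0,0,-0.124,0.65,0,0,0,0,0,-0.124,0.65,0,0,0,0,0,-0.124,0.65,0,0,0,0,0,-0.124,0.65,0,0,0,0,0,-0.124,0.65,0,0,0,0,0,-0.124,0.65,0,0,0,0,0,-0.124,0.65,0,0,0,0,0,-0.124,0.65,0,0,0,0,0,-0.124,0.65], squeeze=40)

```text
time_s: 4.12
eef_pos: [282.0, -585.6, 231.3]
ee_rot: [-0.324, -3.125, 0.0]
contact_force: [0.6, -0.2, 0.4]
gripper_width: 55.6
finger_force: 0.0
```

```bash
python3 -c "
from h import *
plan((465,-278.5,60),168.1)"
```

```text
t 4.12 at [ 282.  -585.6  231.3] yaw 168.16 rotvec [-0.    -0.     0.001] | cm: nowframe [-11.61  33.82  17.13] targetframe [-11.57  33.83  17.13] F [ 0.6 -0.2  0.4] w 55.6
```

Call:
apply_moves(deltas=[-0.96,2.82,1.0,0,0,0,0.65,-0.96,2.82,1.0,0,0,0,0.65,-0.96,2.82,1.0,0,0,0,0.65,-0.96,2.82,1.0,0,0,0,0.65,-0.96,2.82,1.0,0,0,0,0.65,-0.96,2.82,1.0,0,0,0,0.65,-0.96,2.82,1.0,0,0,0,0.65,-0.96,2.82,1.0,0,0,0,0.65,-0.96,2.82,1.0,0,0,0,0.65,-0.96,2.82,1.0,0,0,0,0.65,-0.96,2.82,1.0,0,0,0,0.65,-0.96,2.82,1.0,0,0,0,0.65,0,0,0,0,0,0,0.65,0,0,0,0,0,0,0.65])

```text
time_s: 5.28
eef_pos: [466.2, -277.9, 110.7]
ee_rot: [-0.329, -3.123, -0.001]
contact_force: [-0.1, -0.3, -0.3]
gripper_width: 55.4
finger_force: 0.0
```

```bash
python3 -c "
from h import *
s=snap('wrist','w1.png')
for t in tags(s): print(t)
h=cv2.cvtColor(s['image'],cv2.COLOR_RGB2HSV)
for q in ['tag_short','tag_short_mark','tag_short_hole']: print(q,find(s,q))
plan((465,-278.5,15),168.1)"
```

```text
(array([267., 100.]), array([ 361.9, -292.8]), array([20.4, 25.8]), np.float32(-37.1))
(array([469., 201.]), array([ 458.5, -170.5]), array([ 40.3, 133. ]), np.float32(-1.1))
(array([179., 331.]), array([ 514.9, -407. ]), array([ 8.1, 54.4]), np.float32(-8.7))
(array([197., 325.]), array([ 512.4, -388.6]), array([17.3, 43.6]), np.float32(-8.0))
(array([314., 341.]), array([ 537.9, -295.8]), array([34.9, 40.8]), np.float32(76.2))
tag_short [(0.93, array([ 350.1, -312. ,    9. ])), (0.92, array([354.1, -10.2,   1.9])), (0.89, array([ 488.9, -288.6,    7.6]))]
tag_short_mark [(0.97, array([ 410.9, -499.9,    7.4])), (0.75, array([ 561.9, -535.7,   11.3])), (0.72, array([ 350.5, -313.3,    8.6]))]
tag_short_hole [(0.97, array([ 560.2, -534.5,    6.5])), (0.84, array([ 413.7, -502.6,    8.6])), (0.81, array([358.5, -11.5,   7.1]))]
t 5.48 at [ 466.1 -280.5  112.2] yaw 167.73 rotvec [-0.001  0.001 -0.006] | cm: nowframe [0.16 0.18 9.72] targetframe [0.14 0.17 9.72] F [-0.5  0.7  0.4] w 55.4
```

View pics/w1.png

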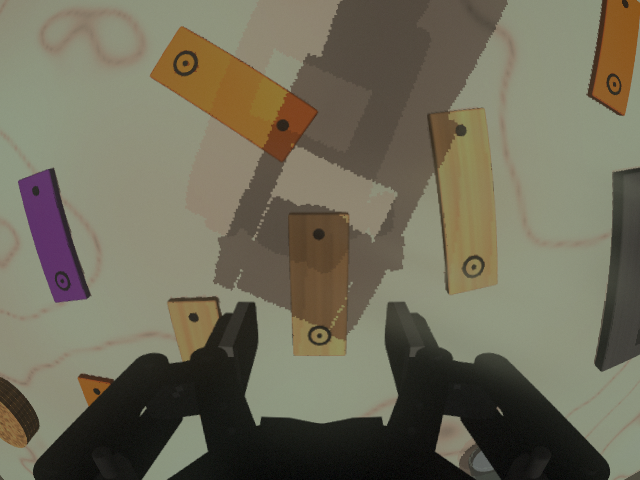

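The wrist view shows the short tag centred between the fingers, with its hole at (319,234) and its ring at (319,336).

```bash
cat >> h.py <<'E'
def dark(s,u,v,z,k=12,r=10):
    """refine dark spot near (u,v): darkest gaussian-blurred pixel -> world"""
    g=cv2.GaussianBlur(cv2.cvtColor(s['image'],cv2.COLOR_RGB2GRAY).astype(np.float32),(0,0),2)
    a=g[v-r:v+r+1,u-r:u+r+1];i=np.unravel_index(a.argmin(),a.shape);u,v=u-r+i[1],v-r+i[0]
    return (u,v),onz(s,u,v,z)[:2].round(1)
E
python3 -c "
from h import *
s=snap('wrist')
h=dark(s,319,234,8);m=dark(s,319,336,8,r=6);print(h,m)
d=m[1]-h[1];print(np.hypot(*d),np.degrees(np.arctan2(d[1],d[0])))
g=m[1]-d/np.hypot(*d)*75.5;print(g)
plan((g[0],g[1],15),np.degrees(np.arctan2(-d[1],-d[0])))"
```

```text
((np.int64(322), np.int64(233)), array([ 458.1, -279.5])) ((np.int64(314), np.int64(330)), array([ 532.5, -301.9]))
77.69890604120495 -16.755748929198973
[ 460.20554585 -280.13392778]
t 5.53 at [ 466.  -280.5  112.1] yaw 167.71 rotvec [-0.001  0.001  0.078] | cm: nowframe [ 0.58 -0.08  9.71] targetframe [ 0.56 -0.13  9.71] F [ 0.6 -0.7  0.6] w 55.3
```

```bash
cat >> h.py <<'E'
def hm(s,hp,mp,z,g):
    h=onz(s,*hp,z)[:2];m=onz(s,*mp,z)[:2];d=m-h;L=np.hypot(*d);y=np.degrees(np.arctan2(d[1],d[0]))
    q=m-d/L*g;print('hole',h.round(1),'mark',m.round(1),'len',L.round(1),'yaw',y.round(1),'grip',q.round(1));return q,y+180
E
python3 -c "
from h import *
s=snap('wrist')
q,y=hm(s,(319,234),(319,336),8,75.5)
plan((q[0],q[1],15),y)"
```

```text
hole [ 458.2 -281.7] mark [ 538.4 -299.3] len 82.1 yaw -12.4 grip [ 464.7 -283.1]
t 5.58 at [ 465.9 -280.4  112. ] yaw 167.71 rotvec [-0.001  0.001  0.002] | cm: nowframe [ 0.07 -0.28  9.7 ] targetframe [ 0.06 -0.29  9.7 ] F [0.2 0.5 0.3] w 55.5
```

Call:
apply_moves(deltas=[0.05,-0.15,1.6,0,0,0,0.65,0,0,1.6,0,0,0,0.65,0,0,1.6,0,0,0,0.65,0,0,1.6,0,0,0,0.65,0,0,1.6,0,0,0,0.65,0,0,1.6,0,0,0,0.65,0,0,0.4,0,0,0,0.65,0,0,0.3,0,0,0,0.65,0,0,0,0,0,0,0.65,0,0,0,0,0,0,0.65])

```text
time_s: 6.42
eef_pos: [465.8, -281.2, 9.3]
ee_rot: [0.334, 3.122, -0.001]
contact_force: [0.6, -1.1, -0.0]
gripper_width: 55.4
finger_force: 0.0
```

```bash
python3 -c "
from h import *
s=snap('wrist','w2.png')
plan((465,-281,0),167.7)"
```

```text
t 6.47 at [ 466.  -281.3    9.6] yaw 167.79 rotvec [-0.001  0.002  0.002] | cm: nowframe [0.1  0.01 0.96] targetframe [0.1  0.01 0.96] F [ 1.   0.5 -0.2] w 55.6
```

View pics/w2.png

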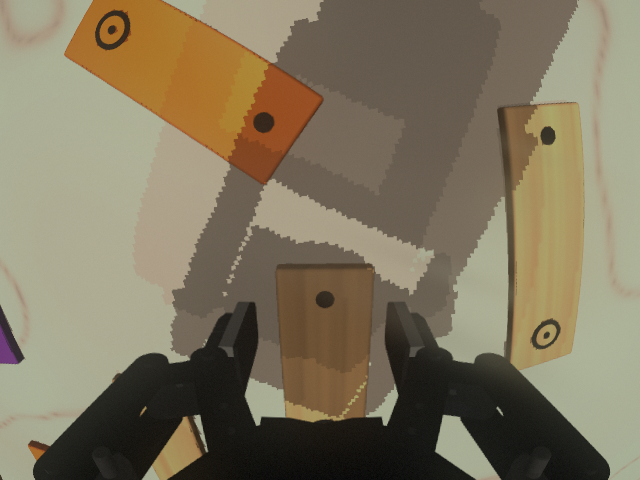

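The tag is centred between the fingers, at columns 277-373 against fingers at 255 and 388. I'll lower to near contact.

Call:
apply_moves(deltas=[0,0,0.3,0,0,0,0.65,0,0,0.3,0,0,0,0.65,0,0,0.3,0,0,0,0.65,0,0,0,0,0,0,0.65])

```text
time_s: 6.8
eef_pos: [464.8, -280.2, -1.3]
ee_rot: [-0.333, -3.123, -0.001]
contact_force: [-0.0, -0.0, -1.0]
gripper_width: 55.3
finger_force: 0.0
```

Call:
apply_moves(deltas=[0,0,0.1,0,0,0,0.65,0,0,0.1,0,0,0,0.65,0,0,0,0,0,0,0.65])

```text
time_s: 7.05
eef_pos: [465.1, -280.4, -2.9]
ee_rot: [-0.333, -3.123, -0.0]
contact_force: [0.3, 0.4, -0.0]
gripper_width: 55.4
finger_force: 0.0
```

Call:
apply_moves(deltas=[0,0,0.1,0,0,0,0.65,0,0,0.1,0,0,0,0.65,0,0,0,0,0,0,0.65])

```text
time_s: 7.3
eef_pos: [465.4, -280.7, -4.0]
ee_rot: [-0.334, -3.124, -0.0]
contact_force: [-2.0, 1.6, 4.5]
gripper_width: 55.5
finger_force: 2.1
```

Call:
apply_moves(deltas=[0,0,-0.3,0,0,0,0.65,0,0,0,0,0,0,0.3,0,0,0,0,0,0,0.3,0,0,0,0,0,0,0.3,0,0,0,0,0,0,0.3,0,0,0,0,0,0,0.3,0,0,0,0,0,0,0.3], squeeze=40)

```text
time_s: 7.88
eef_pos: [465.9, -281.0, -0.9]
ee_rot: [0.333, 3.123, -0.001]
contact_force: [-0.3, -0.2, 5.4]
gripper_width: 40.4
finger_force: 40.9
```

Call:
apply_moves(deltas=[0,0,-1,0,0,0,0.3,0,0,-2,0,0,0,0.3,0,0,-2,0,0,0,0.3,0,0,-2,0,0,0,0.3,0,0,0,0,0,-0.106,0.3,0,0,0,0,0,-0.106,0.3,0,0,0,0,0,0,0.3])

```text
time_s: 8.47
eef_pos: [465.0, -280.4, 68.7]
ee_rot: [-0.001, 3.142, -0.0]
contact_force: [-0.1, 0.6, -1.1]
gripper_width: 40.6
finger_force: 40.5
```

```bash
python3 -c "
from h import *
s=snap('wrist','w3.png')
plan((481.5,67,60),180)"
```

```text
t 8.52 at [ 464.8 -280.2   68.2] yaw 179.83 rotvec [ 0.    -0.001 -0.003] | cm: nowframe [-1.57 34.73  0.84] targetframe [-1.67 34.72  0.82] F [-0.3  0.4 -0.5] w 41.2
```

View pics/w3.png

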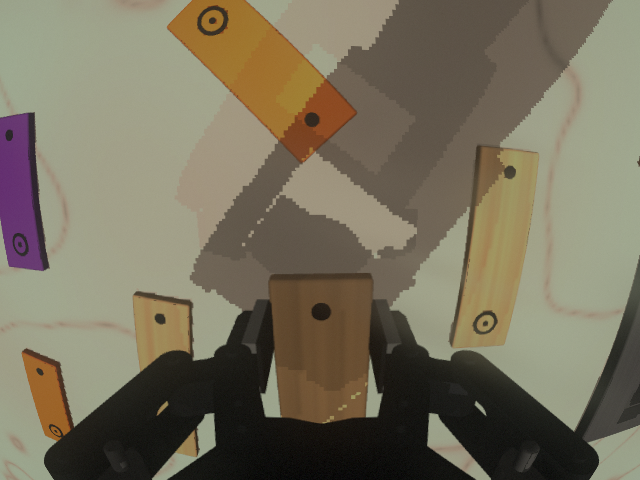

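The tag is held straight, with its hole at (321,312). Carrying it to the bed.

Call:
apply_moves(deltas=[-0.14,2.89,0,0,0,0,0.3,-0.14,2.89,0,0,0,0,0.3,-0.14,2.89,0,0,0,0,0.3,-0.14,2.89,0,0,0,0,0.3,-0.14,2.89,0,0,0,0,0.3,-0.14,2.89,0,0,0,0,0.3,-0.14,2.89,0,0,0,0,0.3,-0.14,2.89,0,0,0,0,0.3,-0.14,2.89,0,0,0,0,0.3,-0.14,2.89,0,0,0,0,0.3,-0.14,2.89,0,0,0,0,0.3,-0.14,2.89,0,0,0,0,0.3,0,0,0,0,0,0,0.3])

```text
time_s: 9.6
eef_pos: [481.6, 69.9, 67.9]
ee_rot: [0.001, -3.14, -0.002]
contact_force: [0.8, -0.3, -0.1]
gripper_width: 40.8
finger_force: 40.6
```

```bash
python3 -c "
from h import *
s=snap('wrist')
p=s['st']['eef_pos'];print('hole rel tcp',onz(s,321,312,p[2]+9)-p)
print(find(s,'tag_short_hole'),find(s,'die_tip'))
plan((481.5,67,16),180)
s=snap('top');h=[t for t in tags(s,z=74,amin=100)];print(h)
cv2.imwrite('pics/top1.png',cv2.resize(s['image'][180:330,180:340,::-1],None,fx=4,fy=4,interpolation=cv2.INTER_CUBIC))
"
```

```text
hole rel tcp [-8.1962628  -1.32416453  9.        ]
[(0.69, array([485.3,  68.5,  78.7])), (0.42, array([ 469.3, -158.1,    9.1])), (0.26, array([485.4, 288.4,  10.2]))] []
t 9.75 at [481.8  66.3  67.8] yaw 179.92 rotvec [-0.    -0.001 -0.001] | cm: nowframe [0.02 0.08 5.18] targetframe [0.03 0.07 5.18] F [ 0.6 -0.1 -0.8] w 40.7
[(array([430., 245.]), array([ 560.9, -382.2]), array([ 41.2, 148.8]), np.float32(-9.0)), (array([249., 248.]), array([563.6,  68.8]), array([25. , 42.4]), np.float32(88.4)), (array([345., 288.]), array([ 459.3, -164.1]), array([ 39.8, 126. ]), np.float32(-0.9)), (array([234., 273.]), array([503.1, 109.2]), array([13.7, 91.5]), np.float32(-88.2)), (array([308., 439.]), array([ 99.6, -66.6]), array([30. , 66.9]), np.float32(88.3))]
```

View pics/top1.png

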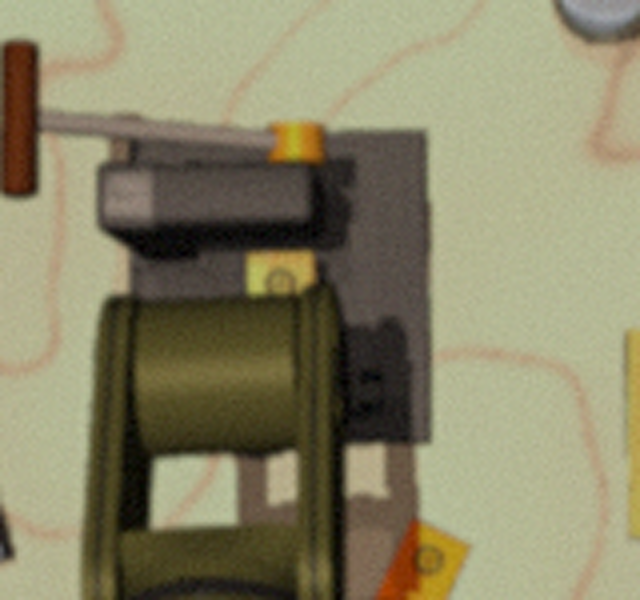

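The ring is at crop (281,281), full-image (250.2,250.2), just clear of the head. Lowering onto the bed.

Call:
apply_moves(deltas=[0,0.05,1.2,0,0,0,0.3,0,0,1.2,0,0,0,0.3,0,0,1.2,0,0,0,0.3,0,0,0.9,0,0,0,0.3,0,0,0.4,0,0,0,0.3,0,0,0.2,0,0,0,0.3,0,0,0,0,0,0,0.3])

```text
time_s: 10.38
eef_pos: [481.9, 66.6, 16.5]
ee_rot: [-0.002, -3.14, 0.0]
contact_force: [0.1, 0.3, -0.1]
gripper_width: 40.5
finger_force: 40.6
```

Call:
apply_moves(deltas=[0,0,0.1,0,0,0,0.3,0,0,0.1,0,0,0,0.3,0,0,0,0,0,0,0.3])

```text
time_s: 10.63
eef_pos: [482.7, 66.8, 15.7]
ee_rot: [0.001, 3.141, 0.0]
contact_force: [0.3, 0.3, -0.4]
gripper_width: 40.5
finger_force: 40.6
```

```bash
python3 -c "
from h import *
s=snap('top');print('pre',onz(s,250.2,250.2,77))
plan((481.5,67,16),180)
cv2.imwrite('pics/top2.png',cv2.resize(s['image'][205:295,205:295,::-1],None,fx=6,fy=6,interpolation=cv2.INTER_CUBIC))
s=snap('side','side2.png')
"
```

```text
pre [557.66933313  66.76859686  77.        ]
t 10.68 at [482.7  66.8  15.8] yaw 179.96 rotvec [ 0.     0.001 -0.001] | cm: nowframe [ 0.12  0.02 -0.02] targetframe [ 0.12  0.02 -0.02] F [ 0.1  0.9 -0.6] w 40.6
```

View pics/top2.png

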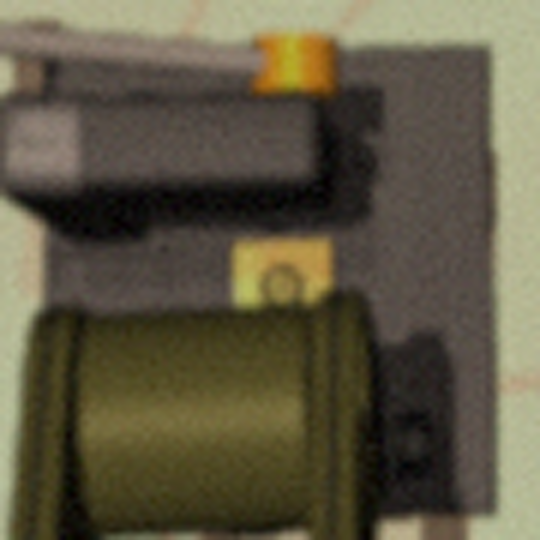

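The ring is at crop (282,287), full-image (252.0,252.8).

```bash
python3 -c "
from h import *
s=snap('top')
print(onz(s,252,252.8,24)[:2], onz(s,205+490/6,205+45/6,15)[:2], onz(s,205+494/6,205+515/6,15)[:2])
s=snap('side')
for X in [(597,67,53),(597,67,23),(557,67,23),(597,187,256)]: print(X,np.round(proj(s,X)))
"
```

```text
[556.56627273  67.93402551] [661.0203294  -23.33514567] [456.64578609 -20.48914899]
(597, 67, 53) [307. 259.]
(597, 67, 23) [307. 267.]
(557, 67, 23) [296. 270.]
(597, 187, 256) [288. 187.]
```

Call:
apply_moves(deltas=[0,0,0.1,0,0,0,0.3,0,0,0.1,0,0,0,0.3,0,0,0,0,0,0,0.3])

```text
time_s: 11.08
eef_pos: [482.6, 66.8, 14.1]
ee_rot: [-0.001, -3.141, 0.0]
contact_force: [-2.1, -0.2, 5.3]
gripper_width: 40.8
finger_force: 41.2
```

Call:
apply_moves(deltas=[0,0,0.1,0,0,0,0.3,0,0,0,0,0,0,0.3])

```text
time_s: 11.25
eef_pos: [482.6, 66.7, 14.0]
ee_rot: [-0.001, -3.141, 0.0]
contact_force: [-5.7, -0.9, 12.3]
gripper_width: 40.6
finger_force: 42.0
```

Call:
apply_moves(deltas=[0,0,-0.15,0,0,0,0.3,-0.8,0.0,0,0,0,0,0.3,-0.8,0,0,0,0,0,0.3,-0.8,0,0,0,0,0,0.3,-0.8,0,0,0,0,0,0.3,-0.8,0,0,0,0,0,0.3,0,0,0,0,0,0,0.3])

```text
time_s: 11.83
eef_pos: [524.6, 66.6, 14.2]
ee_rot: [0.002, 3.139, 0.0]
contact_force: [0.8, -0.5, -0.3]
gripper_width: 40.6
finger_force: 40.6
```

```bash
python3 -c "
from h import *
s=snap('top')
plan((521.5,67,14),180)
cv2.imwrite('pics/top3.png',np.hstack([cv2.resize(s['image'][205:295,205:295,::-1],None,fx=4.4,fy=4.4,interpolation=cv2.INTER_CUBIC),cv2.resize(snap('side')['image'][220:320,250:350,::-1],(396,396),interpolation=cv2.INTER_CUBIC)]))
s=snap('wrist','w4.png')
"
```

```text
t 11.88 at [524.2  66.6  14.1] yaw 179.95 rotvec [ 0.     0.003 -0.001] | cm: nowframe [0.27 0.04 0.01] targetframe [0.27 0.04 0.01] F [ 2.  -0.4  1.9] w 40.5
```

View pics/top3.png

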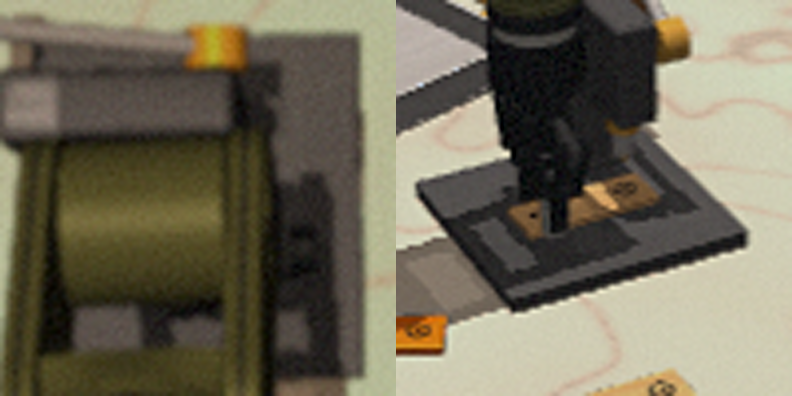

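In the side view the ring is at full-image (307.1,267.0), which is exactly where (597,67,23) projects. I'll release, back off and check with the wrist camera.

Call:
apply_moves(deltas=[0,0,0,0,0,0,0.62,0,0,0,0,0,0,0.62,0,0,0,0,0,0,0.62,0,0,0,0,0,0,0.62,0,0,-0.5,0,0,0,0.62,0,0,-1,0,0,0,0.62,1,0,-1,0,0,0,0.62,2,0,-1,0,0,0,0.62,2,0,-1,0,0,0,0.62,2,0,-1,0,0,0,0.62,2,0,-1,0,0,0,0.62,0,0,0,0,0,0,0.62])

```text
time_s: 12.98
eef_pos: [431.1, 66.9, 81.0]
ee_rot: [0.001, 3.139, 0.0]
contact_force: [0.3, -0.3, 0.5]
gripper_width: 53.1
finger_force: 0.0
```

```bash
python3 -c "
from h import *
s=snap('wrist')
plan((629,187,290),180)
for X in [(597,67,53),(597,67,23),(516,67,23)]: print(X,np.round(proj(s,X)))
u,v=np.round(proj(s,(597,67,35))).astype(int);print(u,v)
v0=min(max(v-100,0),280);u0=u-100
cv2.imwrite('pics/w5.png',cv2.resize(s['image'][v0:v0+200,u0:u0+200,::-1],None,fx=3,fy=3,interpolation=cv2.INTER_CUBIC));print(u0,v0)
"
```

```text
t 13.03 at [432.3  66.9  80.6] yaw 179.97 rotvec [ 0.     0.004 -0.001] | cm: nowframe [-19.74  12.02 -20.87] targetframe [-19.67  12.01 -20.94] F [-0.1 -0.2  0. ] w 52.9
(597, 67, 53) [323. 486.]
(597, 67, 23) [323. 457.]
(516, 67, 23) [323. 384.]
323 468
223 280
```

View pics/w5.png

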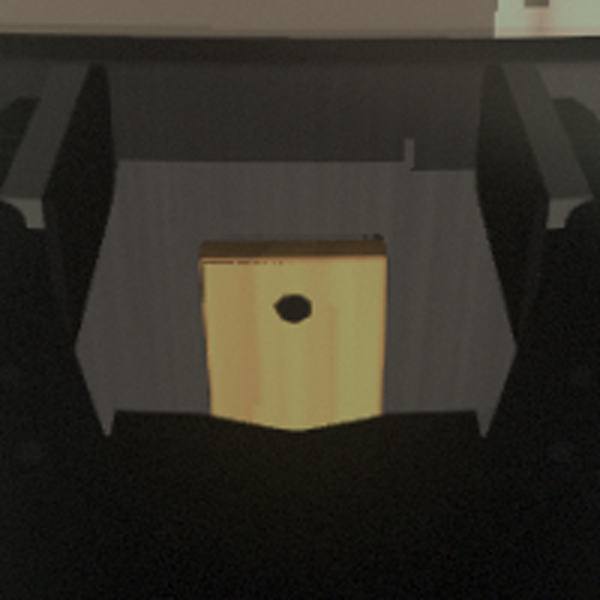

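The hole is at full-image (320.7,382.3), about 1 mm from where it should be; the gripper hides the die. I'll check the tag's rectangle numerically from the side and top cameras.

```bash
cat >> h.py <<'E'
def near(n,z,xy,rad=150,amin=60):
    s=snap(n)
    for t in tags(s,z,amin):
        if np.hypot(*(t[1]-np.array(xy)))<rad: print(n,t[1],t[2],'yaw',t[3],'mark', (t[1]+(t[2][1]/2-20)*np.array([np.cos(np.radians(t[3])),np.sin(np.radians(t[3]))])).round(1))
    return s
E
python3 -c "
from h import *
a=near('side',23,(560,67)); b=near('top',23,(560,67))
R=[cv2.resize(x,None,fx=4,fy=4,interpolation=cv2.INTER_CUBIC) for x in (a['image'][210:300,260:360,::-1],b['image'][205:295,200:300,::-1])]
cv2.imwrite('pics/sb.png',np.hstack(R))"
```

```text
side [531.1  62.6] [39.2 60. ] yaw 0.8 mark [541.1  62.7]
top [543.5  66.9] [43.7 83.1] yaw -0.7 mark [565.   66.6]
top [440.1 119.5] [12.8 94.5] yaw -88.8 mark [440.7  92.3]
```

View pics/sb.png

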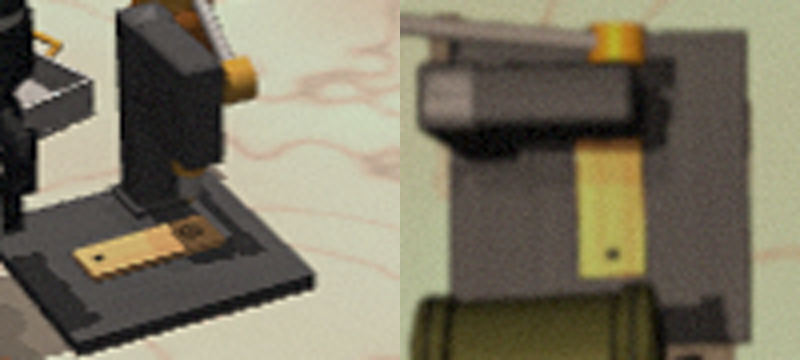

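Side (left half): the die rod is at u≈307.5 and the ring at (307.8,268), in the same column. Top (right half): the hole is at full-image (253.0,268.5).

```bash
python3 -c "
from h import *
s=snap('top')
h=onz(s,253,268.5,23)[:2];print('hole',h,'mark',h+[81,-.5]); print('bed TR',onz(s,200+345/4,205+31/4,15)[:2])
g=cv2.cvtColor(s['image'],cv2.COLOR_RGB2GRAY)
print('rows at u=275',g[205:225,270:280].mean(1).round())
print('cols at v=225',g[222:232,280:295].mean(0).round())
s=snap('side');print(onz(s,307.75,268,23)[:2])
plan((629,190,300),180)
"
```

```text
hole [516.05569062  66.06604728] mark [597.05569062  65.56604728]
bed TR [660.38634764 -22.23024883]
rows at u=275 [177. 178. 176. 177. 179. 179. 170. 132.  95.  80.  80.  81.  83.  80.
  81.  81.  81.  80.  81.  80.]
cols at v=225 [ 79.  77.  80.  80.  80.  73.  92. 147. 173. 178. 177. 176. 176. 176.
 176.]
[596.40764681  60.03247428]
t 13.23 at [432.9  66.7  79. ] yaw 179.95 rotvec [ 0.     0.    -0.001] | cm: nowframe [-19.6   12.34 -22.1 ] targetframe [-19.61  12.33 -22.1 ] F [0.2 0.9 0.2] w 52.8
```

Top gives the mark at (597.1,65.6) and the press origin at about (597,66.7), so it's within about 1 mm. Now the lever.

Call:
apply_moves(deltas=[0,0,-3.5,0,0,0,0,0,0,-3.5,0,0,0,0,0,0,-3.5,0,0,0,0,0,0,-3.5,0,0,0,0,0,0,-3.5,0,0,0,0,0,0,-3.5,0,0,0,0,-2.45,1.53,0,0,0,0,0,-2.45,1.53,0,0,0,0,0,-2.45,1.53,0,0,0,0,0,-2.45,1.53,0,0,0,0,0,-2.45,1.53,0,0,0,0,0,-2.45,1.53,0,0,0,0,0,-2.45,1.53,0,0,0,0,0,-2.45,1.53,0,0,0,0,0,0,0,0,0,0,0,0,0,0,0,0,0,0,0])

```text
time_s: 14.57
eef_pos: [629.3, 189.5, 286.5]
ee_rot: [-0.0, -3.138, 0.001]
contact_force: [-0.8, -0.4, -0.0]
gripper_width: 0.1
finger_force: 0.0
```

```bash
python3 -c "
from h import *
plan((629,188,270),180)
s=snap('wrist');print(find(s,'press_handle'))"
```

```text
t 14.57 at [629.3 189.5 286.5] yaw 179.99 rotvec [-0.001 -0.003 -0.   ] | cm: nowframe [ 0.03 -0.15  1.65] targetframe [ 0.03 -0.15  1.65] F [-0.8 -0.4 -0. ] w 0.1
[(0.8, array([622.5, 180. , 258. ]))]
```

Call:
apply_moves(deltas=[0,-0.15,1.0,0,0,0,0,0,0,0.95,0,0,0,0,0,0.45,0.72,0,0,0,0,0,0.45,0.73,0,0,0,0,0,0.37,0.76,0,0,0,0,0,0.37,0.77,0,0,0,0,0,0.29,0.8,0,0,0,0,0,0.29,0.8,0,0,0,0,0,0.21,0.82,0,0,0,0,0,0.21,0.82,0,0,0,0,0,0.13,0.84,0,0,0,0,0,0.13,0.84,0,0,0,0,0,0.04,0.85,0,0,0,0,0,0.04,0.85,0,0,0,0,0,0,0,0,0,0,0])

```text
time_s: 15.92
eef_pos: [628.4, 218.8, 172.0]
ee_rot: [0.0, 3.141, 0.003]
contact_force: [1.2, 4.4, 5.1]
gripper_width: 0.1
finger_force: 2.6
```

Call:
apply_moves(deltas=[0,-0.04,0.85,0,0,0,0,0,-0.04,0.85,0,0,0,0,0,-0.13,0.84,0,0,0,0,0,-0.1,0.5,0,0,0,0,0,0,0,0,0,0,0])

```text
time_s: 16.33
eef_pos: [628.8, 215.1, 142.8]
ee_rot: [0.001, 3.14, 0.002]
contact_force: [0.5, 4.1, 5.0]
gripper_width: -0.1
finger_force: 2.8
```

Call:
apply_moves(deltas=[0,-0.03,0.3,0,0,0,0,0,-0.03,0.2,0,0,0,0,0,0,0,0,0,0,0])

```text
time_s: 16.58
eef_pos: [628.8, 214.6, 138.7]
ee_rot: [0.001, 3.14, 0.003]
contact_force: [-0.6, 4.1, 6.2]
gripper_width: 0.0
finger_force: 2.8
```

Call:
apply_moves(deltas=[0,0,0.15,0,0,0,0,0,0,0.1,0,0,0,0,0,0,0,0,0,0,0])

```text
time_s: 16.83
eef_pos: [628.8, 214.5, 137.4]
ee_rot: [0.001, 3.14, 0.002]
contact_force: [-2.5, 3.3, 9.2]
gripper_width: 0.4
finger_force: 4.5
```

Call:
apply_moves(deltas=[0,0,0.1,0,0,0,0,0,0,0.1,0,0,0,0,0,0,0,0,0,0,0,0,0,0,0,0,0,0])

```text
time_s: 17.17
eef_pos: [628.9, 214.5, 136.9]
ee_rot: [0.001, 3.14, 0.002]
contact_force: [-4.9, 1.6, 13.6]
gripper_width: -0.0
finger_force: 6.8
```

Call:
apply_moves(deltas=[0,0,0.1,0,0,0,0,0,0,0,0,0,0,0,0,0,0,0,0,0,0,0,0,-0.5,0,0,0,0,0,0.06,-0.8,0,0,0,0,0,0.13,-1,0,0,0,0,0,0.1,-1.7,0,0,0,0,0,-0.08,-1.7,0,0,0,0,0,-0.26,-1.7,0,0,0,0,0,-0.42,-1.64,0,0,0,0,0,-0.58,-1.6,0,0,0,0,0,-0.74,-1.53,0,0,0,0,0,-0.9,-1.5,0,0,0,0,0,0,-1.5,0,0,0,0,0,0,-1.5,0,0,0,0,0,0,0,0,0,0,0])

```text
time_s: 18.5
eef_pos: [629.7, 186.9, 303.6]
ee_rot: [0.002, 3.136, 0.002]
contact_force: [0.3, 0.0, 0.6]
gripper_width: 0.1
finger_force: 0.0
```

```bash
python3 -c "
from h import *
plan((520,66,110),180)
s=snap('wrist');print(find(s,'press_handle'))
near('top',23,(560,67));s=snap('side');print(find(s,'press_handle'))
for t in tags(snap('top')):print(t)"
```

```text
t 18.5 at [629.7 186.9 303.6] yaw 179.94 rotvec [ 0.001  0.006 -0.001] | cm: nowframe [ 11.07 -12.13  19.28] targetframe [ 10.97 -12.09  19.36] F [0.3 0.  0.6] w 0.1
[(0.69, array([622.1, 180.6, 257.8]))]
top [542.9  66.3] [42.  81.6] yaw 2.8 mark [563.7  67.3]
[(0.82, array([634.5, 152. , 231.6]))]
(array([133., 172.]), array([783.9, 384. ]), array([ 25.3, 125.1]), np.float32(-77.8))
(array([430., 244.]), array([ 568.4, -397. ]), array([ 42.6, 155.8]), np.float32(-8.5))
(array([253., 258.]), array([544.2,  67.4]), array([42.4, 82.9]), np.float32(3.8))
(array([345., 288.]), array([ 461.6, -168.3]), array([ 41.8, 132.2]), np.float32(-0.8))
(array([181., 424.]), array([145.9, 266.6]), array([141.8, 321.8]), np.float32(9.0))
```

The lever went to its stop and is back up (handle at z 258), and the tag has not moved. Going back to regrasp it.

Call:
apply_moves(deltas=[1.8,-2.0,0,0,0,0,0.65,1.8,-2.0,0,0,0,0,0.65,1.8,-2.0,0,0,0,0,0.65,1.8,-2.0,0,0,0,0,0.65,1.8,-2.0,0,0,0,0,0.65,1.8,-2.0,0,0,0,0,0.65,0,0,3.5,0,0,0,0.65,0,0,3.5,0,0,0,0.65,0,0,3.5,0,0,0,0.65,0,0,3.5,0,0,0,0.65,0,0,3.5,0,0,0,0.65,0,0,3.5,0,0,0,0.65,0,0,3.5,0,0,0,0.65,0,0,2.3,0,0,0,0.65,0,0,0,0,0,0,0.65,0,0,0,0,0,0,0.65])

```text
time_s: 20.13
eef_pos: [518.6, 66.9, 29.4]
ee_rot: [-0.001, -3.137, 0.0]
contact_force: [0.4, 0.4, -0.2]
gripper_width: 55.8
finger_force: 0.0
```

```bash
python3 -c "
from h import *
plan((521.5,66.3,15.5),180)"
```

```text
t 20.13 at [518.6  66.9  29.4] yaw 179.96 rotvec [-0.    -0.005 -0.001] | cm: nowframe [-0.3  -0.05  1.39] targetframe [-0.29 -0.06  1.39] F [ 0.4  0.4 -0.2] w 55.8
```

Call:
apply_moves(deltas=[-0.1,0,0.7,0,0,0,0.65,0,0,0.7,0,0,0,0.65,0,0,0,0,0,0,0.3,0,0,0,0,0,0,0.3,0,0,0,0,0,0,0.3,0,0,0,0,0,0,0.3,0,0,0,0,0,0,0.3,0,0,0,0,0,0,0.3,0,0,-0.2,0,0,0,0.3,1.5,0,0,0,0,0,0.3,2,0,0,0,0,0,0.3,2,0,0,0,0,0,0.3,2,0,-0.5,0,0,0,0.3,0,0,-2,0,0,0,0.3,0,0,-3,0,0,0,0.3,0,0,-2,0,0,0,0.3,0,0,0,0,0,0,0.3], squeeze=50)

```text
time_s: 21.55
eef_pos: [449.2, 67.0, 98.7]
ee_rot: [0.001, 3.133, 0.0]
contact_force: [1.2, -0.2, 0.0]
gripper_width: 39.6
finger_force: 50.5
```

```bash
python3 -c "
from h import *
s=snap('wrist');print(find(s,'tag_short_hole'))
plan((399.7,386.8,60),107.1)"
```

```text
[(0.85, array([451.6,  63.8, 105.8])), (0.84, array([351.7,   0.7,   8.1]))]
t 21.65 at [446.6  66.8  94.6] yaw 179.95 rotvec [1.000e-03 1.000e-03 1.272e+00] | cm: nowframe [ 4.72 31.99  3.46] targetframe [31.96  4.93  3.46] F [-0.4  0.7 -0.1] w 39.4
```

Call:
apply_moves(deltas=[0,0,0,0,0,0.116,0.3,0,0,0,0,0,0.116,0.3,0,0,0,0,0,0.116,0.3,0,0,0,0,0,0.116,0.3,0,0,0,0,0,0.116,0.3,0,0,0,0,0,0.116,0.3,0,0,0,0,0,0.116,0.3,0,0,0,0,0,0.115,0.3,0,0,0,0,0,0.115,0.3,0,0,0,0,0,0.115,0.3,0,0,0,0,0,0.115,0.3])

```text
time_s: 22.57
eef_pos: [444.7, 66.8, 91.7]
ee_rot: [-1.872, -2.518, 0.004]
contact_force: [-0.4, -0.1, -0.1]
gripper_width: 39.9
finger_force: 50.5
```

Call:
apply_moves(deltas=[2.9,0.45,0,0,0,0,0.3,2.9,0.45,0,0,0,0,0.3,2.9,0.45,0,0,0,0,0.3,2.9,0.45,0,0,0,0,0.3,2.9,0.45,0,0,0,0,0.3,2.9,0.45,0,0,0,0,0.3,2.9,0.45,0,0,0,0,0.3,2.9,0.45,0,0,0,0,0.3,2.9,0.45,0,0,0,0,0.3,2.9,0.45,0,0,0,0,0.3,2.9,0.45,0,0,0,0,0.3,0,0,0,0,0,0,0.3,0,0,0,0,0,0,0.3])

```text
time_s: 23.65
eef_pos: [398.5, 386.5, 91.7]
ee_rot: [-1.863, -2.528, 0.006]
contact_force: [0.2, 0.2, -0.9]
gripper_width: 39.7
finger_force: 50.5
```

```bash
python3 -c "
from h import *
plan((399.7,386.8,6),107.1)
s=snap('wrist')
for n in 'tag_short_hole','tag_short','tray_in': print(find(s,n))
s=snap('top')
for t in tags(s,z=100):print(t)"
```

```text
t 23.65 at [398.5 386.5  91.7] yaw 107.21 rotvec [-0.004  0.002  0.002] | cm: nowframe [0.01 0.16 8.57] targetframe [-0.    0.13  8.57] F [ 0.2  0.2 -0.9] w 39.7
[(0.8, array([396.9, 373.2,  97.6]))]
[(0.57, array([399.3, 375.5,  95.4]))]
[(0.73, array([485.6, 406. ,   6. ]))]
(array([430., 244.]), array([ 557.9, -375.6]), array([ 40.6, 144.1]), np.float32(-8.1))
(array([345., 288.]), array([ 458.4, -162.4]), array([ 39.1, 123.6]), np.float32(-0.9))
```

Call:
apply_moves(deltas=[0,0.1,1.6,0,0,0,0.3,0,0,1.6,0,0,0,0.3,0,0,1.6,0,0,0,0.3,0,0,1.6,0,0,0,0.3,0,0,1.2,0,0,0,0.3,0,0,0.6,0,0,0,0.3,0,0,0.3,0,0,0,0.3,0,0,0,0,0,0,0.3])

```text
time_s: 24.57
eef_pos: [400.9, 386.2, 8.7]
ee_rot: [-1.868, -2.526, 0.001]
contact_force: [0.7, 0.3, -0.1]
gripper_width: 40.0
finger_force: 50.5
```

Call:
apply_moves(deltas=[0,0,0.1,0,0,0,0.3,0,0,0.1,0,0,0,0.3,0,0,0,0,0,0,0.3])

```text
time_s: 24.82
eef_pos: [401.4, 387.0, 7.9]
ee_rot: [1.867, 2.526, 0.002]
contact_force: [0.1, -0.3, -0.4]
gripper_width: 39.6
finger_force: 50.5
```

Call:
apply_moves(deltas=[0,0,0.1,0,0,0,0.3,0,0,0.1,0,0,0,0.3,0,0,0,0,0,0,0.3])

```text
time_s: 25.07
eef_pos: [401.5, 387.1, 7.0]
ee_rot: [1.867, 2.527, 0.001]
contact_force: [-2.8, -2.9, 8.3]
gripper_width: 40.1
finger_force: 51.6
```

Call:
apply_moves(deltas=[0,0,0.1,0,0,0,0.3,0,0,0.1,0,0,0,0.3,0,0,0,0,0,0,0.3])

```text
time_s: 25.32
eef_pos: [401.5, 387.1, 6.9]
ee_rot: [1.867, 2.527, -0.001]
contact_force: [-7.8, -6.6, 22.3]
gripper_width: 39.7
finger_force: 53.1
```

Call:
apply_moves(deltas=[0,0,-0.2,0,0,0,0.3,0,0,0,0,0,0,0.6,0,0,0,0,0,0,0.6,0,0,0,0,0,0,0.6,0,0,0,0,0,0,0.6,0,0,-1,0,0,0,0.6,0,0,-2,0,0,0,0.62,0,0,-3,0,0,0,0.62,0,0,-3,0,0,0,0.62,0,0,-2,0,0,0,0.62,-2.9,-0.5,0,0,0,0,0.65,-2.9,-0.5,0,0,0,0,0.65,-2.9,-0.5,0,0,0,0,0.65,-2.9,-0.5,0,0,0,0,0.65,-2.9,-0.5,0,0,0,0,0.65,-2.9,-0.5,0,0,0,0,0.65,-2.9,-0.5,0,0,0,0,0.65,-2.9,-0.5,0,0,0,0,0.65,-2.9,-0.5,0,0,0,0,0.65,0,0,0,0,0,0,0.65])

```text
time_s: 26.98
eef_pos: [435.0, 120.4, 115.7]
ee_rot: [1.872, 2.521, -0.001]
contact_force: [-0.5, -0.1, -0.9]
gripper_width: 55.5
finger_force: 0.0
```

```bash
python3 -c "
from h import *
s=snap('top')
for t in tags(s,z=10):
  print(t)
plan((413.6,-167.5,100),179.1)
u=s['image'];print(proj(s,(423,340,8)),proj(s,(411,348,12)))
cv2.imwrite('pics/tray.png',cv2.resize(u[215:355,70:210,::-1],None,fx=4,fy=4))"
```

```text
(array([430., 244.]), array([ 568. , -396.1]), array([ 42.8, 154.8]), np.float32(-8.1))
(array([345., 288.]), array([ 461.6, -169.1]), array([ 41.3, 131.5]), np.float32(-1.6))
(array([142., 312.]), array([414.1, 352.2]), array([ 40.1, 113.9]), np.float32(-72.0))
t 27.03 at [434.9 122.1 115.7] yaw 106.84 rotvec [ 1.000e-03  1.000e-03 -1.261e+00] | cm: nowframe [-27.1  -10.43   1.57] targetframe [  1.68 -28.99   1.57] F [-0.1  0.   0.2] w 55.8
(np.float64(147.51046564762413), np.float64(308.01854978058924)) (np.float64(143.87527906023223), np.float64(312.8267725899248))
```

The short tag lies in the tray at (414,352), parallel to the tray's short side. Next is the medium tag.

Call:
apply_moves(deltas=[0,0,0,0,0,-0.12,0.65,0,0,0,0,0,-0.12,0.65,0,0,0,0,0,-0.12,0.65,0,0,0,0,0,-0.12,0.65,0,0,0,0,0,-0.12,0.65,0,0,0,0,0,-0.12,0.65,0,0,0,0,0,-0.12,0.65,0,0,0,0,0,-0.12,0.65,0,0,0,0,0,-0.12,0.65,0,0,0,0,0,-0.12,0.65,0,0,0,0,0,-0.06,0.65,0,0,0,0,0,0,0.65])

```text
time_s: 28.03
eef_pos: [434.4, 124.9, 115.4]
ee_rot: [0.017, 3.141, 0.001]
contact_force: [-0.2, -0.1, -0.5]
gripper_width: 56.0
finger_force: 0.0
```

Call:
apply_moves(deltas=[0.17,-2.9,0,0,0,0,0.65,0.17,-2.9,0,0,0,0,0.65,0.17,-2.9,0,0,0,0,0.65,0.17,-2.9,0,0,0,0,0.65,0.17,-2.9,0,0,0,0,0.65,0.17,-2.9,0,0,0,0,0.65,0.17,-2.9,0,0,0,0,0.65,0.17,-2.9,0,0,0,0,0.65,0.17,-2.9,0,0,0,0,0.65,0.17,-2.9,0,0,0,0,0.65,0,0,0,0,0,0,0.65,0,0,0,0,0,0,0.65])

```text
time_s: 29.03
eef_pos: [414.0, -166.5, 115.4]
ee_rot: [0.026, 3.141, 0.001]
contact_force: [0.6, 0.4, -0.4]
gripper_width: 55.4
finger_force: 0.0
```

```bash
python3 -c "
from h import *
s=snap('wrist','w6.png')
for t in tags(s,z=8):print(t)
for n in 'tag_medium','tag_medium_hole','tag_medium_mark':print(find(s,n))
plan((413.6,-167.5,20),179)
s=snap('top')
for t in tags(s,z=8):print(t)
"
```

```text
(array([316., 346.]), array([ 497.4, -170.9]), array([40.8, 54.8]), np.float32(-1.5))
(array([ 79., 364.]), array([ 541. , -410.7]), array([  7.9, 107.2]), np.float32(-8.5))
(array([ 91., 364.]), array([ 537., -392.]), array([17.5, 94.1]), np.float32(-9.3))
[(0.6, array([ 449.8, -168.6,    8.9]))]
[(0.62, array([ 446.7, -169. ,   10.2]))]
[(0.75, array([ 451.8, -171. ,    9.9])), (0.4, array([ 521.1, -393.9,    6. ]))]
t 29.23 at [ 413.9 -164.7  115. ] yaw 179.33 rotvec [ 0.    -0.     0.006] | cm: nowframe [ 0.03 -0.29  9.5 ] targetframe [ 0.03 -0.28  9.5 ] F [-0.5 -0.9 -0.3] w 55.4
(array([430., 244.]), array([ 568.3, -396.9]), array([ 43.8, 156.1]), np.float32(-8.8))
(array([142., 312.]), array([414.1, 352.6]), array([ 41. , 114.2]), np.float32(-72.5))
```

Call:
apply_moves(deltas=[0,-0.3,1.8,0,0,0,0.65,0,0,1.8,0,0,0,0.65,0,0,1.8,0,0,0,0.65,0,0,1.8,0,0,0,0.65,0,0,1.8,0,0,0,0.65,0,0,1.2,0,0,0,0.65,0,0,0.6,0,0,0,0.65,0,0,0.3,0,0,0,0.65,0,0,0,0,0,0,0.65])

```text
time_s: 30.03
eef_pos: [413.8, -168.3, 3.9]
ee_rot: [-0.019, -3.141, -0.001]
contact_force: [0.1, -0.4, -0.1]
gripper_width: 55.5
finger_force: 0.0
```

Call:
apply_moves(deltas=[0,0,0.2,0,0,0,0.65,0,0,0.1,0,0,0,0.65,0,0,0,0,0,0,0.65])

```text
time_s: 30.28
eef_pos: [414.3, -169.1, 1.7]
ee_rot: [0.02, 3.14, -0.001]
contact_force: [-0.7, -0.3, -0.4]
gripper_width: 55.4
finger_force: 0.0
```

Call:
apply_moves(deltas=[0,0,0.1,0,0,0,0.65,0,0,0.1,0,0,0,0.65,0,0,0,0,0,0,0.3,0,0,0,0,0,0,0.3,0,0,0,0,0,0,0.3,0,0,0,0,0,0,0.3,0,0,0,0,0,0,0.3,0,0,0,0,0,0,0.3], squeeze=50)

```text
time_s: 30.95
eef_pos: [414.2, -169.1, -0.5]
ee_rot: [0.02, 3.141, -0.001]
contact_force: [-0.6, -1.3, 3.7]
gripper_width: 39.9
finger_force: 50.8
```

Call:
apply_moves(deltas=[0,0,-1,0,0,0,0.3,0,0,-2,0,0,0,0.3,0,0,-2,0,0,0,0.3,0,0,-2,0,0,0,0.3,0,0,0,0,0,-0.015,0.3,0,0,0,0,0,0,0.3])

```text
time_s: 31.45
eef_pos: [414.4, -169.2, 70.2]
ee_rot: [-0.005, 3.139, -0.002]
contact_force: [-0.4, -0.2, -1.1]
gripper_width: 40.3
finger_force: 50.6
```

```bash
python3 -c "
from h import *
s=snap('wrist','w7.png')
for n in 'tag_medium','tag_medium_hole','tag_medium_mark':print(find(s,n))
for t in tags(s,z=77):print(t)
plan((461.5,66.7,70),180)
"
```

```text
[(0.63, array([ 424.4, -171.9,   79.8]))]
[(0.73, array([ 419.5, -170.6,   76.9]))]
[(0.57, array([ 426.2, -170.2,   83.5]))]
(array([ 55., 387.]), array([ 471.7, -329.6]), array([ 5.2, 72.7]), np.float32(-8.2))
(array([ 68., 389.]), array([ 469.3, -316.1]), array([13.8, 64.1]), np.float32(-8.9))
t 31.65 at [ 412.6 -168.2   67.5] yaw -179.88 rotvec [ 0.002 -0.003  0.002] | cm: nowframe [-4.93 23.48 -0.22] targetframe [-4.89 23.49 -0.25] F [-0.1  0.6  0.7] w 40.2
```

Call:
apply_moves(deltas=[-0.61,2.94,0,0,0,0,0.3,-0.61,2.94,0,0,0,0,0.3,-0.61,2.94,0,0,0,0,0.3,-0.61,2.94,0,0,0,0,0.3,-0.61,2.94,0,0,0,0,0.3,-0.61,2.94,0,0,0,0,0.3,-0.61,2.94,0,0,0,0,0.3,-0.61,2.94,0,0,0,0,0.3,0,0,0,0,0,0,0.3,0,0,0,0,0,0,0.3])

```text
time_s: 32.48
eef_pos: [461.3, 67.6, 67.9]
ee_rot: [0.008, -3.139, 0.0]
contact_force: [0.1, -0.2, -0.6]
gripper_width: 40.4
finger_force: 50.7
```

Call:
apply_moves(deltas=[0,0,1.2,0,0,0,0.3,0,0,1.2,0,0,0,0.3,0,0,1.2,0,0,0,0.3,0,0,0.9,0,0,0,0.3,0,0,0.4,0,0,0,0.3,0,0,0.2,0,0,0,0.3,0,0,0,0,0,0,0.3])

```text
time_s: 33.07
eef_pos: [461.8, 66.0, 17.7]
ee_rot: [0.002, -3.141, 0.0]
contact_force: [0.6, -0.7, -0.7]
gripper_width: 40.4
finger_force: 50.7
```

Call:
apply_moves(deltas=[0,0,0.1,0,0,0,0.3,0,0,0.1,0,0,0,0.3,0,0,0,0,0,0,0.3])

```text
time_s: 33.32
eef_pos: [462.5, 66.5, 16.6]
ee_rot: [-0.004, 3.141, 0.0]
contact_force: [0.2, 0.1, -0.2]
gripper_width: 40.3
finger_force: 50.7
```

Call:
apply_moves(deltas=[0,0,0.1,0,0,0,0.3,0,0,0.1,0,0,0,0.3,0,0,0,0,0,0,0.3])

```text
time_s: 33.57
eef_pos: [462.4, 66.5, 14.5]
ee_rot: [-0.004, 3.141, 0.0]
contact_force: [-0.8, -0.4, 1.2]
gripper_width: 40.2
finger_force: 51.0
```

```bash
cat >> h.py <<'E'
def ring(s,z=23,lo=(530,40),hi=(590,95)):
    """visible mark end of the tag on the bed, from top camera: front edge, y-centre, dark centroid"""
    im=s['image'];h=cv2.cvtColor(im,cv2.COLOR_RGB2HSV)
    m=((h[...,0]>=18)&(h[...,0]<=30)&(h[...,1]>95)&(h[...,2]>110)).astype(np.uint8)
    n,l,st,c=cv2.connectedComponentsWithStats(cv2.morphologyEx(m,cv2.MORPH_CLOSE,np.ones((5,5))))
    for i in range(1,n):
        if st[i,4]<30: continue
        w=onz(s,*c[i],z)[:2]
        if not(lo[0]<w[0]<hi[0] and lo[1]<w[1]<hi[1]): continue
        k=cv2.erode((l==i).astype(np.uint8),np.ones((5,5)));V=h[...,2].astype(float)
        wt=np.where(k>0,np.clip(np.median(V[k>0])-V-12,0,None),0);ys,xs=np.mgrid[:480,:640]
        r=rect(s,l==i,z);P=cv2.boxPoints(r)
        print('front',P[:,0].max().round(1),'back',P[:,0].min().round(1),'y',P[:,1].min().round(1),P[:,1].max().round(1),'rectc',np.round(r[0],1),'ring',onz(s,(wt*xs).sum()/wt.sum(),(wt*ys).sum()/wt.sum(),z)[:2].round(1),wt.sum())
E
python3 -c "
from h import *
s=snap('top');ring(s,24)
plan((461.5,66.7,14),180)"
```

```text
front 577.3 back 524.6 y 44.5 88.9 rectc [551.   66.7] ring [557.6  67.7] 1359.0
t 33.62 at [462.4  66.5  14.5] yaw -179.87 rotvec [0.    0.001 0.002] | cm: nowframe [0.09 0.02 0.05] targetframe [0.09 0.02 0.05] F [-0.3  0.3  2.6] w 40.3
```

Call:
apply_moves(deltas=[0,0,-0.05,0,0,0,0.3,-0.8,0,0,0,0,0,0.3,-0.8,0,0,0,0,0,0.3,-0.8,0,0,0,0,0,0.3,-0.8,0,0,0,0,0,0.3,-0.75,0,0,0,0,0,0.3,0,0,0,0,0,0,0.3,0,0,0,0,0,0,0.3])

```text
time_s: 34.28
eef_pos: [502.2, 66.5, 14.5]
ee_rot: [-0.003, 3.141, 0.0]
contact_force: [0.2, 0.0, 0.1]
gripper_width: 40.3
finger_force: 50.7
```

Call:
apply_moves(deltas=[0,0,0,0,0,0,0.62,0,0,0,0,0,0,0.62,0,0,0,0,0,0,0.62,0,0,0,0,0,0,0.62,0,0,-0.5,0,0,0,0.62,0,0,-1,0,0,0,0.62,1,0,-1,0,0,0,0.62,2,0,-1,0,0,0,0.62,2,0,-1,0,0,0,0.62,2,0,-1,0,0,0,0.62,2,0,-1,0,0,0,0.62,0,0,0,0,0,0,0.62])

```text
time_s: 35.28
eef_pos: [410.5, 66.5, 81.8]
ee_rot: [-0.004, 3.139, 0.0]
contact_force: [0.4, -0.5, -0.2]
gripper_width: 53.2
finger_force: 0.0
```

```bash
cat >> h.py <<'E'
def bedview(name):
    a=snap('side');b=snap('top');ring(b,23,lo=(480,30),hi=(600,105))
    cv2.imwrite('pics/'+name,np.hstack([cv2.resize(x,None,fx=4,fy=4,interpolation=cv2.INTER_CUBIC) for x in (a['image'][210:300,260:360,::-1],b['image'][205:295,200:300,::-1])]))
E
python3 -c "
from h import *
bedview('sb2.png')
plan((629,188,270),180)"
```

```text
front 585.1 back 481.0 y 44.5 89.6 rectc [533.   67.1] ring [495.6  67. ] 573.0
t 35.38 at [412.2  66.4  81. ] yaw -179.87 rotvec [0.    0.003 0.002] | cm: nowframe [-21.77  12.11 -18.82] targetframe [-21.68  12.16 -18.9 ] F [0.4 0.8 0.6] w 53.0
```

View pics/sb2.png

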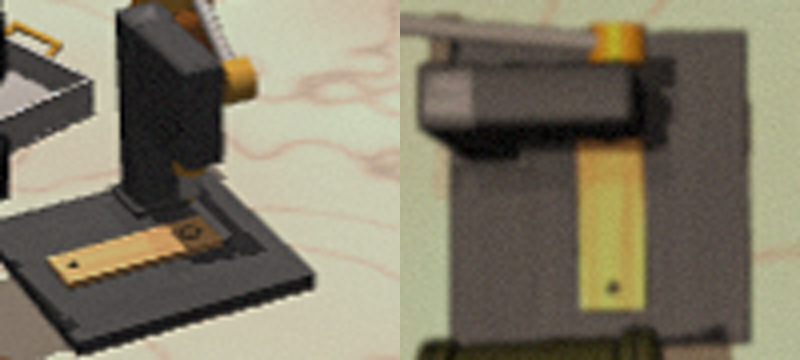

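The ring sits under the die, with mark ≈ (596.5,67). Pressing.

Call:
apply_moves(deltas=[0,0,-3.5,0,0,0,0,0,0,-3.5,0,0,0,0,0,0,-3.5,0,0,0,0,0,0,-3.5,0,0,0,0,0,0,-3.5,0,0,0,0,0,0,-3.5,0,0,0,0,-2.71,1.52,0,0,0,0,0,-2.71,1.52,0,0,0,0,0,-2.71,1.52,0,0,0,0,0,-2.71,1.52,0,0,0,0,0,-2.71,1.52,0,0,0,0,0,-2.71,1.52,0,0,0,0,0,-2.71,1.52,0,0,0,0,0,-2.71,1.52,0,0,0,0,0,0,0,0,0,0,0,0,0,0,0,0,0,0,0])

```text
time_s: 36.72
eef_pos: [629.2, 188.9, 287.5]
ee_rot: [0.004, -3.138, 0.001]
contact_force: [0.1, 0.2, -0.9]
gripper_width: 0.1
finger_force: 0.0
```

```bash
python3 -c "
from h import *
plan((629,188,267),180)"
```

```text
t 36.72 at [629.2 188.9 287.5] yaw -179.84 rotvec [-0.001 -0.003  0.003] | cm: nowframe [ 0.02 -0.09  2.05] targetframe [ 0.02 -0.09  2.05] F [ 0.1  0.2 -0.9] w 0.1
```

Same press sequence as before.

Call:
apply_moves(deltas=[0,-0.1,1.0,0,0,0,0,0,0,1.05,0,0,0,0,0,0.45,0.72,0,0,0,0,0,0.45,0.73,0,0,0,0,0,0.37,0.76,0,0,0,0,0,0.37,0.77,0,0,0,0,0,0.29,0.8,0,0,0,0,0,0.29,0.8,0,0,0,0,0,0.21,0.82,0,0,0,0,0,0.21,0.82,0,0,0,0,0,0.13,0.84,0,0,0,0,0,0.13,0.84,0,0,0,0,0,0.04,0.85,0,0,0,0,0,0.04,0.85,0,0,0,0,0,0,0,0,0,0,0])

```text
time_s: 37.97
eef_pos: [627.7, 218.7, 171.8]
ee_rot: [0.005, -3.141, -0.003]
contact_force: [0.1, 3.5, 3.1]
gripper_width: 0.2
finger_force: 2.6
```

Call:
apply_moves(deltas=[0,-0.04,0.85,0,0,0,0,0,-0.04,0.85,0,0,0,0,0,-0.13,0.84,0,0,0,0,0,-0.13,0.6,0,0,0,0,0,-0.03,0.3,0,0,0,0,0,0,0,0,0,0,0])

```text
time_s: 38.47
eef_pos: [628.3, 214.5, 139.0]
ee_rot: [-0.004, 3.141, 0.003]
contact_force: [0.2, 4.4, 5.2]
gripper_width: 0.2
finger_force: 2.8
```

Call:
apply_moves(deltas=[0,0,0.1,0,0,0,0,0,0,0.1,0,0,0,0,0,0,0.1,0,0,0,0,0,0,0,0,0,0,0])

```text
time_s: 38.8
eef_pos: [628.4, 214.4, 137.5]
ee_rot: [-0.004, 3.14, 0.002]
contact_force: [-3.1, 2.8, 8.1]
gripper_width: 0.0
finger_force: 4.3
```

Call:
apply_moves(deltas=[0,0,0.1,0,0,0,0,0,0,0.1,0,0,0,0,0,0,0.1,0,0,0,0,0,0,0,0,0,0,0,0,0,0,0,0,0,0])

```text
time_s: 39.22
eef_pos: [628.5, 214.4, 136.8]
ee_rot: [-0.004, 3.14, 0.002]
contact_force: [-6.7, 1.1, 15.5]
gripper_width: 0.0
finger_force: 8.0
```

Call:
apply_moves(deltas=[0,0,-0.5,0,0,0,0,0,0.06,-0.8,0,0,0,0,0,0.13,-1,0,0,0,0,0,0.1,-1.7,0,0,0,0,0,-0.08,-1.7,0,0,0,0,0,-0.26,-1.7,0,0,0,0,0,-0.42,-1.64,0,0,0,0,0,-0.58,-1.6,0,0,0,0,0,-0.74,-1.53,0,0,0,0,0,-0.9,-1.5,0,0,0,0,0,0,-1.5,0,0,0,0,0,0,-1.5,0,0,0,0,0,0,0,0,0,0,0])

```text
time_s: 40.3
eef_pos: [629.4, 186.8, 303.8]
ee_rot: [-0.003, 3.136, 0.002]
contact_force: [0.1, -0.4, 1.4]
gripper_width: -0.5
finger_force: 0.0
```

```bash
python3 -c "
from h import *
s=snap('wrist');print(find(s,'press_handle'))
s=snap('top');ring(s,23,lo=(480,30),hi=(600,105))
plan((500,67,30),180)"
```

```text
[(0.73, array([622.8, 179.9, 258.8])), (0.36, array([410.9, 342.8,  15. ]))]
front 585.8 back 478.9 y 40.2 89.4 rectc [532.4  64.8] ring [495.6  67.1] 594.0
t 40.45 at [627.9 186.9 298.7] yaw -179.85 rotvec [-0.    -0.001  0.003] | cm: nowframe [ 12.79 -11.95  26.89] targetframe [ 12.79 -11.99  26.87] F [-0.9  0.8 -0.8] w -0.0
```

Call:
apply_moves(deltas=[2.13,-2.0,0,0,0,0,0.65,2.13,-2.0,0,0,0,0,0.65,2.13,-2.0,0,0,0,0,0.65,2.13,-2.0,0,0,0,0,0.65,2.13,-2.0,0,0,0,0,0.65,2.13,-2.0,0,0,0,0,0.65,0,0,3.5,0,0,0,0.65,0,0,3.5,0,0,0,0.65,0,0,3.5,0,0,0,0.65,0,0,3.5,0,0,0,0.65,0,0,3.5,0,0,0,0.65,0,0,3.5,0,0,0,0.65,0,0,3.5,0,0,0,0.65,0,0,2.3,0,0,0,0.65,0,0,0,0,0,0,0.65,0,0,0,0,0,0,0.65])

```text
time_s: 41.78
eef_pos: [498.4, 66.5, 29.2]
ee_rot: [0.004, -3.136, 0.0]
contact_force: [0.3, -0.0, 0.9]
gripper_width: 55.6
finger_force: 0.0
```

```bash
python3 -c "
from h import *
plan((500,67,15.5),180)"
```

```text
t 41.78 at [498.4  66.5  29.2] yaw -179.85 rotvec [-0.    -0.006  0.003] | cm: nowframe [-0.17  0.05  1.37] targetframe [-0.16  0.05  1.37] F [ 0.3 -0.   0.9] w 55.6
```

Call:
apply_moves(deltas=[0,0,0.7,0,0,0,0.65,0,0,0.7,0,0,0,0.65,0,0,0,0,0,0,0.3,0,0,0,0,0,0,0.3,0,0,0,0,0,0,0.3,0,0,0,0,0,0,0.3,0,0,0,0,0,0,0.3,0,0,0,0,0,0,0.3,0,0,-0.2,0,0,0,0.3,1.5,0,0,0,0,0,0.3,2,0,0,0,0,0,0.3,2,0,0,0,0,0,0.3,2,0,-0.5,0,0,0,0.3,0,0,-2,0,0,0,0.3,0,0,-3,0,0,0,0.3,0,0,-2,0,0,0,0.3,0,0,0,0,0,0,0.3])

```text
time_s: 43.2
eef_pos: [428.6, 66.3, 99.2]
ee_rot: [-0.004, 3.133, 0.0]
contact_force: [0.2, -0.1, -0.3]
gripper_width: 39.4
finger_force: 50.5
```

Call:
apply_moves(deltas=[0,0,0,0,0,0.116,0.3,0,0,0,0,0,0.116,0.3,0,0,0,0,0,0.116,0.3,0,0,0,0,0,0.116,0.3,0,0,0,0,0,0.116,0.3,0,0,0,0,0,0.116,0.3,0,0,0,0,0,0.116,0.3,0,0,0,0,0,0.116,0.3,0,0,0,0,0,0.116,0.3,0,0,0,0,0,0.116,0.3,0,0,0,0,0,0.116,0.3,0,0,0,0,0,0,0.3])

```text
time_s: 44.2
eef_pos: [424.8, 66.2, 93.3]
ee_rot: [-1.87, -2.523, 0.002]
contact_force: [0.2, 0.5, 0.2]
gripper_width: 39.7
finger_force: 50.5
```

```bash
python3 -c "
from h import *
plan((468.4,418.7,90),107.1)"
```

```text
t 44.2 at [424.8  66.2  93.3] yaw 106.91 rotvec [-0.002 -0.001 -0.003] | cm: nowframe [32.46 14.43  0.32] targetframe [32.41 14.53  0.33] F [0.2 0.5 0.2] w 39.7
```

Call:
apply_moves(deltas=[2.7,1.21,0,0,0,0,0.3,2.7,1.21,0,0,0,0,0.3,2.7,1.21,0,0,0,0,0.3,2.7,1.21,0,0,0,0,0.3,2.7,1.21,0,0,0,0,0.3,2.7,1.21,0,0,0,0,0.3,2.7,1.21,0,0,0,0,0.3,2.7,1.21,0,0,0,0,0.3,2.7,1.21,0,0,0,0,0.3,2.7,1.21,0,0,0,0,0.3,2.7,1.21,0,0,0,0,0.3,2.7,1.21,0,0,0,0,0.3,0,0,0,0,0,0,0.3,0,0,0,0,0,0,0.3])

```text
time_s: 45.37
eef_pos: [469.1, 419.3, 93.3]
ee_rot: [-1.862, -2.53, 0.002]
contact_force: [0.7, -1.2, -0.6]
gripper_width: 39.8
finger_force: 50.6
```

```bash
python3 -c "
from h import *
plan((468.4,418.7,8.5),107.1)"
```

```text
t 45.37 at [469.1 419.3  93.3] yaw 107.27 rotvec [-0.001  0.001  0.003] | cm: nowframe [-0.04 -0.07  8.48] targetframe [-0.04 -0.08  8.48] F [ 0.7 -1.2 -0.6] w 39.8
```

Call:
apply_moves(deltas=[0,0,1.6,0,0,0,0.3,0,0,1.6,0,0,0,0.3,0,0,1.6,0,0,0,0.3,0,0,1.6,0,0,0,0.3,0,0,1.2,0,0,0,0.3,0,0,0.6,0,0,0,0.3,0,0,0.3,0,0,0,0.3,0,0,0,0,0,0,0.3])

```text
time_s: 46.03
eef_pos: [469.4, 417.9, 8.9]
ee_rot: [-1.868, -2.525, 0.002]
contact_force: [0.4, -0.4, -0.6]
gripper_width: 39.8
finger_force: 50.6
```

Call:
apply_moves(deltas=[0,0,0.1,0,0,0,0.3,0,0,0.1,0,0,0,0.3,0,0,0.1,0,0,0,0.3,0,0,0,0,0,0,0.3])

```text
time_s: 46.37
eef_pos: [470.2, 419.0, 7.3]
ee_rot: [1.868, 2.525, 0.003]
contact_force: [0.5, 0.4, 0.6]
gripper_width: 39.7
finger_force: 50.7
```

Near contact. Release, rise and start the return.

Call:
apply_moves(deltas=[0,0,0.05,0,0,0,0.3,0,0,0,0,0,0,0.6,0,0,0,0,0,0,0.6,0,0,0,0,0,0,0.6,0,0,0,0,0,0,0.6,0,0,-1,0,0,0,0.6,0,0,-2,0,0,0,0.62,0,0,-3,0,0,0,0.62,0,0,-3,0,0,0,0.62,0,0,-2,0,0,0,0.62,-2.9,-0.5,0,0,0,0,0.65,-2.9,-0.5,0,0,0,0,0.65,-2.9,-0.5,0,0,0,0,0.65,-2.9,-0.5,0,0,0,0,0.65,-2.9,-0.5,0,0,0,0,0.65,-2.9,-0.5,0,0,0,0,0.65,-2.9,-0.5,0,0,0,0,0.65,-2.9,-0.5,0,0,0,0,0.65,-2.9,-0.5,0,0,0,0,0.65,0,0,0,0,0,0,0.65])

```text
time_s: 48.03
eef_pos: [503.5, 152.1, 116.7]
ee_rot: [1.872, 2.521, -0.001]
contact_force: [-1.1, 0.2, -0.3]
gripper_width: 55.7
finger_force: 0.0
```

```bash
python3 -c "
from h import *
s=snap('top')
for t in tags(s,z=10):print(t)
plan((502,-385,110),171.3)"
```

```text
(array([430., 245.]), array([ 568.1, -396.7]), array([ 43.4, 155.6]), np.float32(-9.0))
(array([130., 285.]), array([482.9, 381.9]), array([ 41.1, 119.4]), np.float32(-72.4))
(array([138., 313.]), array([410.5, 362.9]), array([40.3, 91.1]), np.float32(-72.4))
t 48.08 at [503.4 153.9 116.7] yaw 106.8 rotvec [ 1.000e-03  1.000e-03 -1.126e+00] | cm: nowframe [-51.55 -15.71   0.66] targetframe [ -8.02 -53.29   0.67] F [-0.5  0.8  0.4] w 55.8
```

Call:
apply_moves(deltas=[0,0,0,0,0,-0.1124,0.65,0,0,0,0,0,-0.1124,0.65,0,0,0,0,0,-0.1124,0.65,0,0,0,0,0,-0.1124,0.65,0,0,0,0,0,-0.1124,0.65,0,0,0,0,0,-0.1124,0.65,0,0,0,0,0,-0.1124,0.65,0,0,0,0,0,-0.1124,0.65,0,0,0,0,0,-0.1124,0.65,0,0,0,0,0,-0.1124,0.65,0,0,0,0,0,0,0.65])

```text
time_s: 49.0
eef_pos: [502.9, 156.9, 116.4]
ee_rot: [0.23, 3.133, 0.001]
contact_force: [0.1, -0.9, -0.7]
gripper_width: 55.4
finger_force: 0.0
```

```bash
python3 -c "
from h import *
plan((520.8,-389.5,110),171.2)"
```

```text
t 49.0 at [502.9 156.9 116.4] yaw 171.59 rotvec [0.001 0.    0.007] | cm: nowframe [ -9.76 -53.79   0.61] targetframe [-10.13 -53.72   0.64] F [ 0.1 -0.9 -0.7] w 55.4
```

Call:
apply_moves(deltas=[-0.54,-2.99,0,0,0,0,0.65,-0.54,-2.99,0,0,0,0,0.65,-0.54,-2.99,0,0,0,0,0.65,-0.54,-2.99,0,0,0,0,0.65,-0.54,-2.99,0,0,0,0,0.65,-0.54,-2.99,0,0,0,0,0.65,-0.54,-2.99,0,0,0,0,0.65,-0.54,-2.99,0,0,0,0,0.65,-0.54,-2.99,0,0,0,0,0.65,-0.54,-2.99,0,0,0,0,0.65,-0.54,-2.99,0,0,0,0,0.65,-0.54,-2.99,0,0,0,0,0.65,-0.54,-2.99,0,0,0,0,0.65,-0.54,-2.99,0,0,0,0,0.65,-0.54,-2.99,0,0,0,0,0.65,-0.54,-2.99,0,0,0,0,0.65,-0.54,-2.99,0,0,0,0,0.65,-0.54,-2.99,0,0,0,0,0.65,0,0,0,0,0,0.007,0.65,0,0,0,0,0,0,0.65])

```text
time_s: 50.67
eef_pos: [519.1, -391.7, 116.0]
ee_rot: [0.252, 3.131, 0.001]
contact_force: [0.5, 0.0, -0.9]
gripper_width: 55.4
finger_force: 0.0
```

```bash
python3 -c "
from h import *
s=snap('wrist','w8.png')
for t in tags(s,z=8):print(t)
for n in 'tag_long','tag_long_hole':print(find(s,n))
plan((520.8,-389.5,20),171.2)
s=snap('top')
for z in (8,12):
  for t in tags(s,z):print(t)
"
```

```text
(array([322., 353.]), array([ 604.5, -404.9]), array([40.2, 73.7]), np.float32(-8.2))
[(0.83, array([ 551.6, -399.3,    7.1]))]
[(0.97, array([ 553. , -399.9,    7.4]))]
t 50.82 at [ 519.  -389.5  115.7] yaw 171.03 rotvec [ 0.001 -0.001 -0.003] | cm: nowframe [-0.18  0.03  9.57] targetframe [-0.18  0.03  9.57] F [0.6 1.5 0.1] w 55.7
(array([432., 225.]), array([ 614.9, -404. ]), array([42.1, 61. ]), np.float32(-3.2))
(array([137., 291.]), array([466.1, 369.2]), array([ 83.2, 134.4]), np.float32(-72.2))
(array([432., 225.]), array([ 614.3, -403.1]), array([42. , 60.8]), np.float32(-3.2))
(array([137., 291.]), array([466. , 367.9]), array([ 82.9, 134. ]), np.float32(-72.2))
```

```bash
python3 -c "
from h import *
s=snap('top')
for q in ['tag_short','tag_medium','tag_long']:
  for d in masks_of('top',q)[:6]:
    r=rect(s,d['mask'],12);print(q,round(d['score'],2),np.round(r[0],1),np.round(r[1],1),round(r[2],1))
h=cv2.cvtColor(s['image'],cv2.COLOR_RGB2HSV)
m=((h[...,0]>=20)&(h[...,0]<=30)&(h[...,1]>95)&(h[...,1]<180)&(h[...,2]>110))[262:325:2,105:170:1]
print('\n'.join(''.join('#' if x else '.' for x in r) for r in m))
"
```

```text
tag_short 0.97 [447.5 356.1] [ 42.2 117.6] 17.5
tag_short 0.89 [ 395.4 -499.6] [41.2 70.6] 86.2
tag_short 0.68 [ 636.6 -542.3] [45.2 71.7] 74.4
tag_short 0.6 [350.1   0.4] [ 45.9 115.2] 62.7
tag_medium 0.96 [486.8 374.7] [ 43.2 136. ] 17.5
tag_long 0.78 [ 602.1 -399.3] [40.4 86.9] 81.0
.................................................................
.................................................................
.................................................................
.................................................................
..............................................#######............
........................................#############............
..................................############.######............
............................###########################..........
.......................################################..........
.................#############################.#########.........
...........#############################################.........
.....###################################################.........
...##################
[... 598 characters left out ...]
####################....................
...............########################..........................
................#################................................
................############.....................................
.................#####...........................................
.................................................................
.................................................................
.................................................................
.................................................................
.................................................................
.................................................................
```

The short tag was knocked about 4 cm inside the tray. It now lies beside the medium tag, still wholly inside. On to the long tag.

Call:
apply_moves(deltas=[-0.1,0,1.8,0,0,0,0.65,0,0,1.8,0,0,0,0.65,0,0,1.8,0,0,0,0.65,0,0,1.8,0,0,0,0.65,0,0,1.8,0,0,0,0.65,0,0,1.2,0,0,0,0.65,0,0,0.6,0,0,0,0.65,0,0,0.3,0,0,0,0.65,0,0,0,0,0,0,0.65,0,0,0,0,0,0,0.65])

```text
time_s: 51.9
eef_pos: [520.4, -391.5, 5.9]
ee_rot: [0.246, 3.131, -0.001]
contact_force: [-0.3, -0.9, 0.2]
gripper_width: 55.6
finger_force: 0.0
```

```bash
python3 -c "
from h import *
plan((520.8,-389.5,2),171.2)
s=snap('wrist');h=s['image'].astype(int)
for r in (300,310,320,330): 
  row=cv2.cvtColor(s['image'],cv2.COLOR_RGB2HSV)[r]; m=(row[:,0]>=18)&(row[:,0]<=32)&(row[:,1]>95)&(row[:,2]>60); x=np.nonzero(m[240:400])[0]+240; print(r,x.min() if len(x) else None,x.max() if len(x) else None)"
```

```text
t 51.9 at [ 520.4 -391.5    5.9] yaw 171.02 rotvec [-0.001  0.001 -0.003] | cm: nowframe [-0.01  0.21  0.39] targetframe [-0.01  0.21  0.39] F [-0.3 -0.9  0.2] w 55.6
300 None None
310 None None
320 None None
330 None None
```

Call:
apply_moves(deltas=[0,0.1,0.2,0,0,0,0.65,0,0,0.15,0,0,0,0.65,0,0,0,0,0,0,0.3,0,0,0,0,0,0,0.3,0,0,0,0,0,0,0.3,0,0,0,0,0,0,0.3,0,0,0,0,0,0,0.3,0,0,0,0,0,0,0.3], squeeze=50)

```text
time_s: 52.62
eef_pos: [520.3, -390.4, 2.0]
ee_rot: [0.246, 3.131, -0.001]
contact_force: [0.2, 0.7, 3.9]
gripper_width: 40.1
finger_force: 50.8
```

Call:
apply_moves(deltas=[0,0,-1,0,0,0,0.3,0,0,-2,0,0,0,0.3,0,0,-2,0,0,0,0.3,0,0,-2,0,0,0,0.3,0,0,0,0,0,-0.08,0.3,0,0,0,0,0,-0.075,0.3,0,0,0,0,0,0,0.3,0,0,0,0,0,0,0.3])

```text
time_s: 53.28
eef_pos: [519.6, -389.8, 71.2]
ee_rot: [-0.006, -3.141, -0.001]
contact_force: [-0.4, -0.4, 0.5]
gripper_width: 40.1
finger_force: 50.4
```

```bash
python3 -c "
from h import *
s=snap('wrist')
for n in 'tag_long','tag_long_hole':print(find(s,n))
plan((451.5,66.7,72),180)
"
```

```text
[(0.64, array([ 517.1, -390.2,   74.4]))]
[(0.76, array([ 525.9, -395.7,   77.9]))]
t 53.43 at [ 519.6 -389.8   70.9] yaw 179.83 rotvec [ 0.001 -0.001 -0.003] | cm: nowframe [ 6.94 45.63 -0.07] targetframe [ 6.81 45.65 -0.11] F [-0.6  0.2 -0.3] w 39.8
```

Call:
apply_moves(deltas=[0.43,2.85,0,0,0,0,0.3,0.43,2.85,0,0,0,0,0.3,0.43,2.85,0,0,0,0,0.3,0.43,2.85,0,0,0,0,0.3,0.43,2.85,0,0,0,0,0.3,0.43,2.85,0,0,0,0,0.3,0.43,2.85,0,0,0,0,0.3,0.43,2.85,0,0,0,0,0.3,0.43,2.85,0,0,0,0,0.3,0.43,2.85,0,0,0,0,0.3,0.43,2.85,0,0,0,0,0.3,0.43,2.85,0,0,0,0,0.3,0.43,2.85,0,0,0,0,0.3,0.43,2.85,0,0,0,0,0.3,0.43,2.85,0,0,0,0,0.3,0.43,2.85,0,0,0,0,0.3,0,0,0,0,0,0,0.3,0,0,0,0,0,0,0.3])

```text
time_s: 54.93
eef_pos: [451.5, 67.1, 71.3]
ee_rot: [0.001, -3.141, 0.0]
contact_force: [-1.1, -0.3, -0.7]
gripper_width: 39.8
finger_force: 50.6
```

```bash
python3 -c "
from h import *
s=snap('top');ring(s,77)
plan((451.5,66.7,16),180)
"
```

```text
front 578.3 back 513.1 y 47.1 90.1 rectc [545.7  68.6] ring [557.8  67.3] 1714.0
t 54.98 at [451.8  66.2  71.4] yaw 179.95 rotvec [-0.    -0.    -0.001] | cm: nowframe [0.03 0.05 5.54] targetframe [0.03 0.05 5.54] F [ 0.5 -0.4  0.7] w 39.7
```

Call:
apply_moves(deltas=[0,0,1.2,0,0,0,0.3,0,0,1.2,0,0,0,0.3,0,0,1.2,0,0,0,0.3,0,0,0.9,0,0,0,0.3,0,0,0.4,0,0,0,0.3,0,0,0.2,0,0,0,0.3,0,0,0,0,0,0,0.3])

```text
time_s: 55.57
eef_pos: [451.9, 65.6, 20.2]
ee_rot: [-0.004, -3.141, 0.0]
contact_force: [0.3, -0.2, 0.2]
gripper_width: 40.1
finger_force: 50.6
```

Call:
apply_moves(deltas=[0,0,0.1,0,0,0,0.3,0,0,0.1,0,0,0,0.3,0,0,0,0,0,0,0.3])

```text
time_s: 55.82
eef_pos: [452.3, 66.0, 18.8]
ee_rot: [0.003, 3.141, 0.0]
contact_force: [-0.5, 0.4, -0.9]
gripper_width: 39.5
finger_force: 50.6
```

Call:
apply_moves(deltas=[0,0,0.1,0,0,0,0.3,0,0,0.1,0,0,0,0.3,0,0,0,0,0,0,0.3])

```text
time_s: 56.07
eef_pos: [452.3, 66.1, 16.9]
ee_rot: [0.003, 3.141, -0.0]
contact_force: [-0.8, -0.3, 2.8]
gripper_width: 39.7
finger_force: 50.9
```

```bash
python3 -c "
from h import *
s=snap('top');ring(s,23)
plan((451.5,66.7,16),180)
"
```

```text
front 579.5 back 511.9 y 44.5 89.2 rectc [545.7  66.9] ring [558.7  67.3] 1705.0
t 56.12 at [452.3  66.1  16.9] yaw 179.91 rotvec [ 0.     0.    -0.002] | cm: nowframe [0.08 0.06 0.09] targetframe [0.08 0.06 0.09] F [-0.7  0.6  2.9] w 39.9
```

Call:
apply_moves(deltas=[0,0,-0.05,0,0,0,0.3,-0.8,0,0,0,0,0,0.3,-0.8,0,0,0,0,0,0.3,-0.8,0,0,0,0,0,0.3,-0.8,0,0,0,0,0,0.3,-0.6,0,0,0,0,0,0.3,0,0,0,0,0,0,0.3,0,0,0,0,0,0,0.3])

```text
time_s: 56.78
eef_pos: [490.9, 65.9, 17.0]
ee_rot: [0.003, 3.14, 0.0]
contact_force: [1.1, -0.3, 1.3]
gripper_width: 39.8
finger_force: 50.7
```

Call:
apply_moves(deltas=[0,0,0,0,0,0,0.62,0,0,0,0,0,0,0.62,0,0,0,0,0,0,0.62,0,0,0,0,0,0,0.62,0,0,-0.5,0,0,0,0.62,0,0,-1,0,0,0,0.62,1,0,-1,0,0,0,0.62,2,0,-1,0,0,0,0.62,2,0,-1,0,0,0,0.62,2,0,-1,0,0,0,0.62,2,0,-1,0,0,0,0.62,1,0,0,0,0,0,0.62,0,0,0,0,0,0,0.62])

```text
time_s: 57.87
eef_pos: [389.1, 66.3, 83.1]
ee_rot: [0.002, 3.139, 0.0]
contact_force: [0.3, -0.7, 0.8]
gripper_width: 52.9
finger_force: 0.0
```

```bash
python3 -c "
from h import *
bedview('sb3.png')
plan((629,188,270),180)"
```

```text
front 585.1 back 460.5 y 44.4 90.2 rectc [522.8  67.3] ring [476.1  66.5] 563.0
t 57.97 at [390.4  66.2  82.8] yaw 179.9 rotvec [ 0.     0.002 -0.002] | cm: nowframe [-23.88  12.23 -18.67] targetframe [-23.86  12.18 -18.72] F [ 0.8 -0.   0.5] w 52.9
```

View pics/sb3.png

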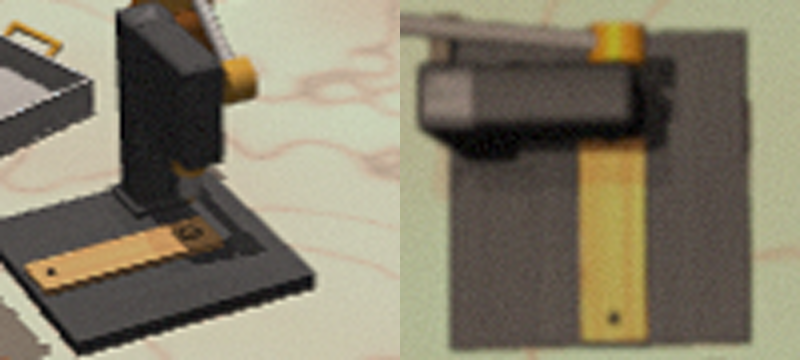

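The long tag's ring is under the die: hole at 476.1 puts the mark at x ≈ 597, y 66.5. Pressing.

Call:
apply_moves(deltas=[0,0,-3.45,0,0,0,0,0,0,-3.45,0,0,0,0,0,0,-3.45,0,0,0,0,0,0,-3.45,0,0,0,0,0,0,-3.45,0,0,0,0,0,0,-3.45,0,0,0,0,-2.98,1.53,0,0,0,0,0,-2.98,1.53,0,0,0,0,0,-2.98,1.53,0,0,0,0,0,-2.98,1.53,0,0,0,0,0,-2.98,1.53,0,0,0,0,0,-2.98,1.53,0,0,0,0,0,-2.98,1.53,0,0,0,0,0,-2.98,1.53,0,0,0,0,0,0,0,0,0,0,0,0,0,0,0,0,0,0,0])

```text
time_s: 59.3
eef_pos: [630.0, 188.7, 286.5]
ee_rot: [-0.002, -3.138, 0.001]
contact_force: [-0.5, -0.3, -1.3]
gripper_width: -0.2
finger_force: 0.0
```

```bash
python3 -c "
from h import *
plan((629,188,267),180)"
```

```text
t 59.3 at [630.  188.7 286.5] yaw 179.92 rotvec [-0.001 -0.003 -0.001] | cm: nowframe [ 0.1  -0.06  1.95] targetframe [ 0.1  -0.07  1.95] F [-0.5 -0.3 -1.3] w -0.2
```

Call:
apply_moves(deltas=[0,-0.1,1.0,0,0,0,0,0,0,0.95,0,0,0,0,0,0.45,0.72,0,0,0,0,0,0.45,0.73,0,0,0,0,0,0.37,0.76,0,0,0,0,0,0.37,0.77,0,0,0,0,0,0.29,0.8,0,0,0,0,0,0.29,0.8,0,0,0,0,0,0.21,0.82,0,0,0,0,0,0.21,0.82,0,0,0,0,0,0.13,0.84,0,0,0,0,0,0.13,0.84,0,0,0,0,0,0.04,0.85,0,0,0,0,0,0.04,0.85,0,0,0,0,0,0,0,0,0,0,0])

```text
time_s: 60.55
eef_pos: [628.2, 218.4, 172.1]
ee_rot: [-0.002, -3.141, -0.003]
contact_force: [1.6, 5.6, 3.9]
gripper_width: -0.3
finger_force: 2.6
```

Call:
apply_moves(deltas=[0,-0.04,0.85,0,0,0,0,0,-0.04,0.85,0,0,0,0,0,-0.13,0.84,0,0,0,0,0,-0.13,0.6,0,0,0,0,0,-0.03,0.3,0,0,0,0,0,0,0,0,0,0,0])

```text
time_s: 61.05
eef_pos: [628.9, 214.3, 139.3]
ee_rot: [0.003, 3.14, 0.003]
contact_force: [-0.3, 3.8, 5.8]
gripper_width: 0.3
finger_force: 2.8
```

Call:
apply_moves(deltas=[0,0,0.1,0,0,0,0,0,0,0.1,0,0,0,0,0,0,0.1,0,0,0,0,0,0,0.1,0,0,0,0,0,0,0,0,0,0,0])

```text
time_s: 61.47
eef_pos: [629.0, 214.1, 137.2]
ee_rot: [0.003, 3.14, 0.002]
contact_force: [-2.2, 4.0, 10.0]
gripper_width: -0.1
finger_force: 4.8
```

Call:
apply_moves(deltas=[0,0,0.1,0,0,0,0,0,0,0.1,0,0,0,0,0,0,0.05,0,0,0,0,0,0,0,0,0,0,0,0,0,0,0,0,0,0])

```text
time_s: 61.88
eef_pos: [629.1, 214.1, 136.7]
ee_rot: [0.002, 3.14, 0.002]
contact_force: [-6.1, 1.1, 15.9]
gripper_width: -0.0
finger_force: 8.3
```

Call:
apply_moves(deltas=[0,0,-0.5,0,0,0,0,0,0.06,-0.8,0,0,0,0,0,0.13,-1,0,0,0,0,0,0.1,-1.7,0,0,0,0,0,-0.08,-1.7,0,0,0,0,0,-0.26,-1.7,0,0,0,0,0,-0.42,-1.64,0,0,0,0,0,-0.58,-1.6,0,0,0,0,0,-0.74,-1.53,0,0,0,0,0,-0.9,-1.5,0,0,0,0,0,0,-1.5,0,0,0,0,0,0,-1.5,0,0,0,0,0,0,0,0,0,0,0])

```text
time_s: 62.97
eef_pos: [629.8, 186.5, 303.6]
ee_rot: [0.003, 3.136, 0.002]
contact_force: [-0.0, -0.2, 1.0]
gripper_width: 0.1
finger_force: 0.0
```

```bash
python3 -c "
from h import *
s=snap('wrist');print(find(s,'press_handle'))
s=snap('top');ring(s,23,lo=(480,30),hi=(600,105))
plan((480,67,30),180)"
```

```text
[(0.85, array([625.2, 183.3, 256.6]))]
front 585.1 back 460.5 y 44.4 87.8 rectc [522.8  66.1] ring [476.2  66.2] 538.0
t 63.12 at [628.3 186.5 298.5] yaw 179.92 rotvec [-0.    -0.001 -0.001] | cm: nowframe [ 14.78 -11.97  26.87] targetframe [ 14.83 -11.95  26.85] F [-0.2 -0.2  0.1] w -0.2
```

Call:
apply_moves(deltas=[2.43,-2.0,0,0,0,0,0.65,2.43,-2.0,0,0,0,0,0.65,2.43,-2.0,0,0,0,0,0.65,2.43,-2.0,0,0,0,0,0.65,2.43,-2.0,0,0,0,0,0.65,2.43,-2.0,0,0,0,0,0.65,0,0,3.5,0,0,0,0.65,0,0,3.5,0,0,0,0.65,0,0,3.5,0,0,0,0.65,0,0,3.5,0,0,0,0.65,0,0,3.5,0,0,0,0.65,0,0,3.5,0,0,0,0.65,0,0,3.5,0,0,0,0.65,0,0,2.3,0,0,0,0.65,0,0,0,0,0,0,0.65,0,0,0,0,0,0,0.65])

```text
time_s: 64.45
eef_pos: [480.4, 66.7, 29.1]
ee_rot: [-0.002, -3.136, 0.0]
contact_force: [1.0, -0.0, 1.6]
gripper_width: 55.5
finger_force: 0.0
```

```bash
python3 -c "
from h import *
plan((480,66.5,15.5),180)"
```

```text
t 64.45 at [480.4  66.7  29.1] yaw 179.92 rotvec [-0.    -0.006 -0.001] | cm: nowframe [ 0.03 -0.02  1.36] targetframe [ 0.04 -0.02  1.36] F [ 1.  -0.   1.6] w 55.5
```

Call:
apply_moves(deltas=[0,0,0.7,0,0,0,0.65,0,0,0.6,0,0,0,0.65,0,0,0,0,0,0,0.3,0,0,0,0,0,0,0.3,0,0,0,0,0,0,0.3,0,0,0,0,0,0,0.3,0,0,0,0,0,0,0.3,0,0,0,0,0,0,0.3,0,0,-0.2,0,0,0,0.3,1.5,0,0,0,0,0,0.3,2,0,0,0,0,0,0.3,2,0,0,0,0,0,0.3,2,0,-0.5,0,0,0,0.3,0,0,-2,0,0,0,0.3,0,0,-3,0,0,0,0.3,0,0,-2,0,0,0,0.3,0,0,0,0,0,0,0.3])

```text
time_s: 65.87
eef_pos: [410.3, 66.8, 99.6]
ee_rot: [0.003, 3.133, 0.0]
contact_force: [0.2, 0.2, 0.2]
gripper_width: 39.4
finger_force: 50.4
```

Call:
apply_moves(deltas=[0,0,0,0,0,0.116,0.3,0,0,0,0,0,0.116,0.3,0,0,0,0,0,0.116,0.3,0,0,0,0,0,0.116,0.3,0,0,0,0,0,0.116,0.3,0,0,0,0,0,0.116,0.3,0,0,0,0,0,0.116,0.3,0,0,0,0,0,0.116,0.3,0,0,0,0,0,0.116,0.3,0,0,0,0,0,0.116,0.3,0,0,0,0,0,0.116,0.3,0,0,0,0,0,0,0.3])

```text
time_s: 66.87
eef_pos: [406.6, 66.7, 93.9]
ee_rot: [-1.875, -2.519, 0.002]
contact_force: [-0.5, 0.7, 0.3]
gripper_width: 39.0
finger_force: 50.4
```

```bash
python3 -c "
from h import *
s=snap('top')
for q in ['tag_short','tag_medium']:
  for d in masks_of('top',q)[:6]:
    r=rect(s,d['mask'],12);print(q,round(d['score'],2),np.round(r[0],1),np.round(r[1],1),round(r[2],1))
c=np.array([483.3,370.2])+74*np.array([.956,.294]);t=c+59.5*np.array([-.294,.956]);print(c,t)
plan((t[0],t[1],95),107.1)"
```

```text
tag_short 0.81 [ 351.7 -313.5] [112.7  40.1] 43.1
tag_short 0.75 [349.7  -0. ] [ 43.3 114.1] 65.4
tag_short 0.7 [ 418.3 -501.1] [ 41.4 111. ] 86.4
tag_short 0.69 [487.  381.7] [295.6 205. ] 17.0
tag_medium 0.89 [486.6 373.5] [ 42.2 136.4] 17.5
tag_medium 0.54 [487.1 383.7] [290.7 204. ] 17.3
[554.044 391.956] [536.551 448.838]
t 67.02 at [407.   66.7  94.5] yaw 106.94 rotvec [-0.001 -0.    -0.003] | cm: nowframe [32.78 23.53 -0.07] targetframe [32.72 23.62 -0.05] F [ 0.6 -0.3 -0.8] w 39.5
```

Call:
apply_moves(deltas=[2.34,1.685,0,0,0,0,0.3,2.34,1.685,0,0,0,0,0.3,2.34,1.685,0,0,0,0,0.3,2.34,1.685,0,0,0,0,0.3,2.34,1.685,0,0,0,0,0.3,2.34,1.685,0,0,0,0,0.3,2.34,1.685,0,0,0,0,0.3,2.34,1.685,0,0,0,0,0.3,2.34,1.685,0,0,0,0,0.3,2.34,1.685,0,0,0,0,0.3,2.34,1.685,0,0,0,0,0.3,2.34,1.685,0,0,0,0,0.3,2.34,1.685,0,0,0,0,0.3,2.34,1.685,0,0,0,0,0.3,0,0,0,0,0,0,0.3,0,0,0,0,0,0,0.3])

```text
time_s: 68.35
eef_pos: [538.6, 449.3, 94.3]
ee_rot: [-1.869, -2.525, 0.002]
contact_force: [0.0, -0.3, -0.8]
gripper_width: 39.5
finger_force: 50.5
```

```bash
python3 -c "
from h import *
plan((536.5,448.8,9.5),107.1)
s=snap('top')
for z in (100,12):
  for t in tags(s,z):print(z,t)"
```

```text
t 68.35 at [538.6 449.3  94.3] yaw 106.96 rotvec [-0.001  0.001 -0.002] | cm: nowframe [ 0.01 -0.21  8.48] targetframe [ 0.01 -0.22  8.48] F [ 0.  -0.3 -0.8] w 39.5
100 (array([134., 247.]), array([568.7, 348.5]), array([42.3, 57.3]), np.float32(-72.8))
12 (array([134., 247.]), array([579.2, 376.8]), array([45.1, 61.2]), np.float32(-72.8))
```

Call:
apply_moves(deltas=[0,-0.2,1.6,0,0,0,0.3,0,0,1.6,0,0,0,0.3,0,0,1.6,0,0,0,0.3,0,0,1.6,0,0,0,0.3,0,0,1.2,0,0,0,0.3,0,0,0.6,0,0,0,0.3,0,0,0.2,0,0,0,0.3,0,0,0,0,0,0,0.3])

```text
time_s: 69.07
eef_pos: [536.6, 447.7, 10.4]
ee_rot: [-1.873, -2.522, 0.002]
contact_force: [-0.4, -0.2, 0.2]
gripper_width: 39.0
finger_force: 50.5
```

Call:
apply_moves(deltas=[0,0,0.1,0,0,0,0.3,0,0,0.1,0,0,0,0.3,0,0,0.1,0,0,0,0.3,0,0,0,0,0,0,0.3])

```text
time_s: 69.4
eef_pos: [537.2, 448.2, 8.8]
ee_rot: [1.873, 2.522, 0.002]
contact_force: [-0.0, -0.5, -0.4]
gripper_width: 39.1
finger_force: 50.5
```

Call:
apply_moves(deltas=[0,0,0.1,0,0,0,0.3,0,0,0.05,0,0,0,0.3,0,0,0,0,0,0,0.6,0,0,0,0,0,0,0.6,0,0,0,0,0,0,0.6,0,0,0,0,0,0,0.6,0,0,-1,0,0,0,0.6,0,0,-2,0,0,0,0.6,0,0,-3,0,0,0,0.62,0,0,-3,0,0,0,0.62,0,0,-3,0,0,0,0.62,-2.7,-1.5,-0.5,0,0,0,0.65,-2.7,-1.5,-0.5,0,0,0,0.65,-2.7,-1.5,-0.5,0,0,0,0.65,-2.7,-1.5,-0.5,0,0,0,0.65,-2.7,-1.5,-0.5,0,0,0,0.65,-2.7,-1.5,-0.5,0,0,0,0.65,-2.7,-1.5,-0.5,0,0,0,0.65,-2.7,-1.5,-0.5,0,0,0,0.65])

```text
time_s: 70.98
eef_pos: [483.9, 205.2, 167.7]
ee_rot: [1.873, 2.522, 0.001]
contact_force: [0.5, -0.6, -0.4]
gripper_width: 55.5
finger_force: 0.0
```

Call:
apply_moves(deltas=[-2.9,-0.5,0,0,0,0,0.65,-2.9,-0.5,0,0,0,0,0.65,-2.9,-0.5,0,0,0,0,0.65,-2.9,-0.5,0,0,0,0,0.65,-2.9,-0.5,0,0,0,0,0.65,-2.9,-0.5,0,0,0,0,0.65,-2.9,-0.5,0,0,0,0,0.65,-2.9,-0.5,0,0,0,0,0.65,-2.9,-0.5,0,0,0,0,0.65,0,0,0,0,0,0,0.65,0,0,0,0,0,0,0.65])

```text
time_s: 71.9
eef_pos: [516.8, -57.5, 167.4]
ee_rot: [1.877, 2.519, 0.001]
contact_force: [0.1, 0.1, -0.3]
gripper_width: 55.5
finger_force: 0.0
```

```bash
python3 -c "
from h import *
s=snap('top')
for q in ['tag_short','tag_medium','tag_long']:
  for d in masks_of('top',q)[:3]:
    r=rect(s,d['mask'],12);print(q,round(d['score'],2),np.round(r[0],1),np.round(r[1],1),round(r[2],1))
print(read_state()['eef_pos'])
cv2.imwrite('pics/fin.png',cv2.resize(s['image'][120:360,60:380,::-1],None,fx=2.4,fy=2.4,interpolation=cv2.INTER_CUBIC))"
```

```text
tag_short 0.84 [448.7 355.6] [ 41.5 114.2] 17.8
tag_short 0.79 [ 351.7 -313.6] [112.7  40. ] 43.1
tag_short 0.74 [ 614.  -536.9] [ 43.6 115.9] 77.4
tag_medium 0.73 [487.4 375.9] [ 48.6 139.2] 18.3
tag_medium 0.6 [554.  395.6] [ 44.  156.8] 16.0
tag_medium 0.39 [486.6 381.8] [294.9 205.5] 17.1
tag_long 0.8 [554.5 395.6] [ 44.5 158. ] 16.3
[516.51600593 -55.40176205 166.8542262 ]
```

View pics/fin.png

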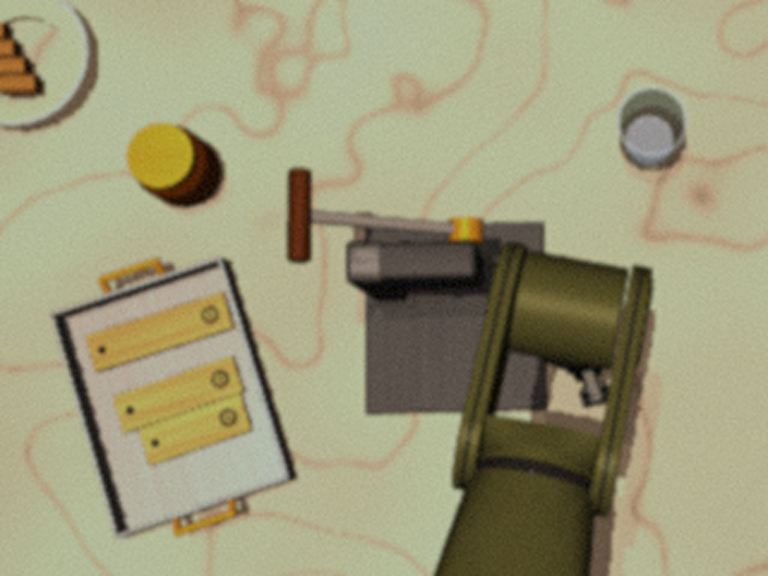

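The final view shows all three tags flat inside the tray, clear of the walls. The lever is up, the jar and tumbler stand where they were, and the arm touches nothing.

```bash
python3 -c "
from workcell import *
print(sign_off())"
```

```text
the job is handed in; nothing more can be done
None
```

I stamped the short, medium and long tags in that order, left all three lying flat inside the silver tray, and handed the job in at about 72 s of robot time; `sign_off()` returned no verdict.

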